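# Draw the heat block out of a dry-bath heater with its screw-in puller

### The arm

A 6-joint arm with a two-finger parallel gripper is mounted at the origin on the work surface. World frame = base frame: x ahead of the robot, y to its left, z up, the work surface at z = 0. Lengths are in m, angles in rad, forces in N, time in s.
With the tool pointing down it reaches from about 0.375 to 0.975 m from the base axis. Payload 3.8 kg.
Tool frame: the origin (TCP) lies between the finger pads; the fingertips stand 22 mm ahead of it and the grasp point (between the pads) lies 3 mm ahead of it (bot.finger_overhang is the distance from the TCP to the fingertips, in m); x points along the fingers, y is the direction in which the jaws open and shut, and the axes are right-handed (so a half turn about x gives the same grasp; the last joint's range is limited). The gripper opens to 85 mm and grips with 20 to 120 N. Pads are 22 mm wide; open, the fingers measure 114 mm over their backs; the gripper's body (76 mm by 85 mm) begins 54 mm behind the grasp point. The pads swing forward as they close: fully open they stand 13 mm farther back than shut.
Start: joints at [1.093, 0.264, 1.604, -0, 1.274, -0.037], TCP at [0.288, 0.61, 0.253] pointing down, gripper open.
Joint ranges: [-2.63, 2.63], [-0.94, 2.18], [0.31, 2.57], [-1.31, 4.45], [0, 2.66], [-2.55, 2.55]. Speed limits (rad/s): [2.57, 2.57, 3.14, 3.14, 3.14, 3.14].

### API

Orientations are given as a rotation vector (axis times angle).
In Python, from workcell import bot gives the robot as it stands. The module is installed in compiled form; this text tells all that it offers.
- The arm moves only by the tool arm_command, never from a script. Its argument "series" is a list that holds one entry, the list of rows, each a list of 7 numbers: the turn, a rotation vector about the tool's x, y, z in rad, then the shift along the tool's x, y, z in cm, then the opening, from 0 (shut) to 1 (fully open). In form: [[[rx, ry, rz, x, y, z, grip], ...]]. A call has 1 to 10 rows; each row shifts and turns the pose as measured when the row begins, along the tool's axes as they then stand; what a row does not reach is not made up. A row lasts 1/10 s, in which the tool goes at most 50 mm and 8.59 degrees, less where a joint would pass 70% of its speed; a pose out of reach is approached as far as the arm can. A call is refused whole if a number of a shift passes 5 or a number of a turn 0.15, either way. A call with a gripper value outside its range is refused whole. The fingers move at their own pace and stop on an object; "newtons" is the grip in N (left out, the last holds). Time passes only in rows, so rows that do not move let the fingers close. It gives the time, the measured TCP pose, the force and the opening at its end, in the units of the state.
- bot.read_state(): the state, without advancing time (a new reading comes with each control period).
- bot.read_camera(name): name is "scene" or "top" or "wrist"; returns (picture, depth): 480x640x3 uint8, blue, green, red; 480x640 float32, m along the optical axis (not along the pixel's ray), 0 where there is no reading.
- bot.camera_info(name): a dict with "K" (3x3 intrinsics, pixels), "extrinsics" (4x4, takes a point from camera to world coordinates). Camera axes: x right, y down, z forward; pixel columns grow to the right and rows downward; lengths in m; the calibration is good to about 2 mm. A picture is of the moment at which its call begins: read the wrist's pose just before it. camera_info takes no time and is no camera call; for the wrist camera it gives the pose at the moment of the call.
- bot.finish_job(): hands the job in, once; it reports no verdict.
The state is a dict: "time": time; "q": joint angles; "joint_vel": joint speeds; "joint_torque": joint torques, N m; "tool_pos": TCP position; "tcp_rot": TCP orientation; "wrist_force": force on the tool from outside, world axes, zero at the start; "torque": the same for the moment, N m; "width": opening from 0.0 (shut) to 1.0 (fully open).
Only numpy, scipy, OpenCV 4.12 (cv2) and the standard library are available. Lean on these libraries where they do the work, as an engineer would, in place of code of your own. Each camera call takes 0.05 s, during which the arm holds its last target.

### The job

Change-over at the dry-bath heater: take the T-handled puller rod from its holder, screw it clockwise into the threaded bush of the aluminium block until its collar is down on the block, then draw the block straight up out of the heater and set it gently down flat in the steel tray, leaving the puller screwed into it and letting go. Feel for the start of the thread with light pressure instead of forcing it, and do not disturb the other things on the bench.

Things in the scene. Friction and masses are not known exactly. Their poses are not given: they have to be found in the camera images.
- puller: Loose T-handled puller rod, 84 mm long, 120 g, upright in its holder. Origin: tip of its nose, on its axis; z runs up to the handle; x lies along handle and cross pin. Nose tapers from 7 to 14 mm diameter over the lowest 9 mm; shaft 14 mm diameter. The same after half a turn. A push of over 40 N, or over 0.7 N m of twist, spoils the thread.
- puller_grip (a point): Centre of the puller's black flat bar handle, 72 mm above the tip of the nose: bar 56 mm long (x), 16 mm thick (y), 24 mm high (z). Its axes are the puller's.
- puller_pin (a point): Centre of the puller's steel cross pin, 13 mm above the tip: a round pin 6 mm in diameter, 32 mm long over both ends, along the puller's x axis.
- puller_collar (a point): Centre of the underside of the puller's flat round collar, 29.7 mm above the tip; the collar is 28 mm in diameter, 5.5 mm thick. Screwed home and lightly pressed, this point meets point bush_mouth within 1 mm; lifted against the thread's play it stands up to 1.4 mm above it.
- holder: White fixed stand 80 (x) x 56 (y) x 34 mm high with a slot through its middle, 35 (x) x 16.5 mm (y). The puller stands in it, hanging on its collar, its x axis along the holder's (within 0.05 rad), and lifts straight up out of it. Origin: centre of the underside.
- block: Loose aluminium heat block, 70 x 70 x 50 mm high, 0.4 to 0.75 kg, in the heater's well, its top 6 mm above the heater. Origin: centre of its underside. A brass bush 40 mm across is set level in its top: round hole 16 mm in diameter, 32 mm deep, with two opposite slots 10 mm wide reaching 20 mm from the axis, for the puller's cross pin. The bush is fixed in the block.
- bush_mouth (a point): Centre of the bush's hole in the block's top face, 50 mm above the block's origin. The slots' line is within 0.35 rad of the block's x axis but NOT measured: see it or feel for it. Nose in the hole but pin not over the slots: the pin lies on the face, puller origin 10 mm below this point. Within about 0.1 rad of the slots the pin drops 16 mm (puller origin 26 mm below this point).
- bush_seat (a point): Bottom of the bush's hole, 32 mm below bush_mouth. Once the pin has dropped in, the thread is right-handed: clockwise seen from above it draws the puller down 4 mm per 60 degrees, with about 1.5 mm axial play, so let the puller down as it turns. Collar meets the block's top after 55 to 68 degrees, puller origin then 2 to 3 mm above this point; a hard stop ends the turn at 68 degrees.
- heater: White fixed dry-bath heater, 195 (x) x 152 (y) x 86 mm high, control panel on its -x face. Origin: at table level below the centre of its square well, 73 x 73 mm; the block sits in it square with the heater, 1.5 mm clear all round.
- well_floor (a point): Centre of the floor of the heater's well, 42 mm above the table, under the block. Two spring contacts in the well's y walls grip the block by friction: drawing it straight up takes about 8 to 22 N, its weight included; it is out of the well once raised 44 mm.
- tray: Fixed square steel tray with a low rim, 112 x 112 mm, 14 mm high; walls and floor 4 mm thick (inside 104 x 104 mm, inner floor at z = 4 mm). Origin: centre of its underside. Block with puller stands in it upright by itself; more than 45 N from the block dents it.
- bottle: Bystander: amber reagent bottle, 60 mm in diameter, 115 mm high. Origin: centre of its underside.
- beaker: Bystander: clear beaker, 60 mm in diameter, 75 mm high. Origin: centre of its underside.
- tube_rack: Bystander: red rack of capped tubes, 52 x 134 mm, 98 mm high. Origin: centre of its underside.
- tip_box: Bystander: grey tip box with a clear lid, 87 x 122 mm, 72 mm high. Origin: centre of its underside.
- jar: Bystander: white jar, 54 mm in diameter, 65 mm high. Origin: centre of its underside.
- spare_block: Bystander: another aluminium block with 16 small holes and no bush, 70 x 70 x 50 mm, standing on the bench. Origin: centre of its underside.
- pipette: Bystander: blue and white hand pipette lying flat, about 220 mm long and 22 mm high. Origin: underneath, 30 mm from the middle of its blue body towards the white end.
Not all that is in view belongs to the job. What is shaped like the block but blue, pink or red is not meant.

How it is judged:
By the outcome, as a careful person would: the job done as asked, in the order asked, and still so for the second after the job is handed in, with the robot touching nothing.
It also fails if it takes over 72 s, if anything falls off the work surface, if the arm or the gripper's body presses on something with over 40 N, if the wrist force passes 120 N, or if a joint passes its speed limit or range.

## Working session

There is one attempt and no reset: what is moved stays moved. The work goes in short steps, Python scripts to look and compute and a tool call to move; the robot and the scene stay as the last step left them, time stands still between calls to the robot, and variables do not carry over. Pictures are saved under pics/ and viewed, and the job is handed in when it is done.

Besides the shell and the picture viewer there is one more tool, called as name(argument=value, ...), one argument or row to a line, values as JSON. arm_command: Moves the arm, as the interface text tells. Its arguments: {"type":"object","properties":{"series":{"type":"array"},"newtons":{"type":"number"}},"required":["series"]}

```bash
mkdir -p pics; cat > h.py <<'E'
import numpy as np,cv2
from scipy.spatial.transform import Rotation as R
from workcell import bot
def cap(n):
    info=bot.camera_info(n); p,d=bot.read_camera(n); np.savez(f'{n}.npz',p=p,d=d,K=info['K'],E=info['extrinsics']); return p,d
def load(n):
    z=np.load(f'{n}.npz'); return z['p'],z['d'],z['K'],z['E']
def w(n,u,v,z=None):
    p,d,K,E=load(n); r=np.array([(u-K[0,2])/K[0,0],(v-K[1,2])/K[1,1],1])
    if z is None:
        dd=d[int(v)-1:int(v)+2,int(u)-1:int(u)+2]; dd=dd[dd>0]; t=np.median(dd) if len(dd) else np.nan
    else:
        t=(z-E[2,3])/(E[:3,:3]@r)[2]
    return E[:3,:3]@(r*t)+E[:3,3]
def proj(n,P):
    p,d,K,E=load(n); c=E[:3,:3].T@(np.array(P)-E[:3,3]); q=K@c; return q[:2]/q[2]
def crop(n,x0,y0,x1,y1,s,out):
    p=load(n)[0]; c=cv2.resize(p[y0:y1,x0:x1],None,fx=s,fy=s,interpolation=cv2.INTER_CUBIC); cv2.imwrite('pics/'+out,c)
def xyzmap(n):
    p,d,K,E=load(n); v,u=np.mgrid[:480,:640]; c=np.stack([(u-K[0,2])/K[0,0]*d,(v-K[1,2])/K[1,1]*d,d],-1)
    return c@E[:3,:3].T+E[:3,3]
def st():
    s=bot.read_state(); print('t',round(s['time'],2),'pos',np.round(s['tool_pos'],4),'F',np.round(s['wrist_force'],1),'T',np.round(s['torque'],2),'w',round(s['width'],3),'q',np.round(s['q'],3))
    print('R',np.round(R.from_rotvec(s['tcp_rot']).as_matrix(),4).tolist()); return s
E
python3 - <<'E'
from h import *
st()
for n in ('scene','top'):
    p,d=cap(n); cv2.imwrite(f'pics/{n}0.png',p); print(load(n)[3],load(n)[2])
E
```

```text
t 0.0 pos [0.2877 0.6099 0.2519] F [-0.3  0.8  0.1] T [-0.02  0.04  0.01] w 0.999 q [ 1.093  0.265  1.605  0.     1.274 -0.037]
R [[-0.001, 0.4267, 0.9044], [-0.002, 0.9044, -0.4267], [-1.0, -0.0023, -0.0001]]
[[ 0.74902362  0.35329602 -0.56048688  1.29702985]
 [ 0.66252979 -0.40480595  0.63022728 -0.83092268]
 [-0.00423163 -0.84339437 -0.53727835  0.76892238]
 [ 0.          0.          0.          1.        ]] [[602.2526498    0.         316.46378056]
 [  0.         602.2526498  234.38062057]
 [  0.           0.           1.        ]]
[[ 0.02937062 -0.99809055  0.05433805  0.464661  ]
 [-0.99956666 -0.02922043  0.00355667 -0.01949172]
 [-0.00196209 -0.05441896 -0.99851626  1.56040592]
 [ 0.          0.          0.          1.        ]] [[605.84798565   0.         314.70339783]
 [  0.         605.84798565 234.06865684]
 [  0.           0.           1.        ]]
```

View pics/scene0.png

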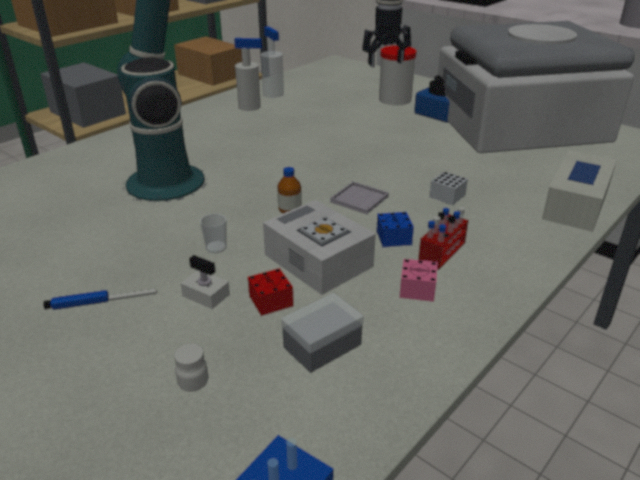

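View pics/top0.png

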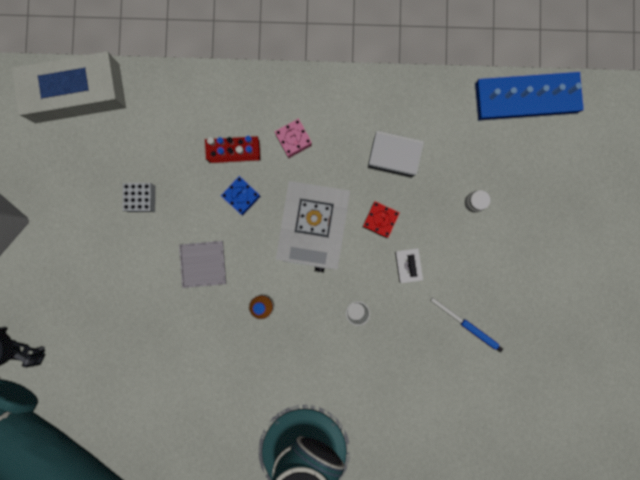

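The scene shows the puller in its white holder at scene (205,280) / top (409,265). The heater with its brass-bushed block is at top (314,217) and the tray at top (203,263). 

Possible mix-ups for the block: blue (241,195), pink (294,138), red (381,219), and spare (138,197, small holes, no bush). I choose the one with the brass bush, in the heater. Only one T-handle is on the bench. Close crops next.

```bash
python3 - <<'E'
from h import *
crop('top',270,175,360,275,6,'c_heater.png')
crop('top',380,235,440,295,9,'c_holder.png')
crop('top',165,225,245,305,7,'c_tray.png')
for nm,u,v,z in [('grip',411,265,None),('grip',411,265,.1),('bush',314,217,.092),('tray',203,264,.014),('beaker',357,313,None),('bottle',261,307,None)]:
    print(nm,w('top',u,v,z))
E
```

```text
grip [ 0.47647845 -0.24971415  0.08989927]
grip [ 0.47639728 -0.24813278  0.1       ]
bush [ 0.58605841 -0.01133151  0.092     ]
tray [0.46406322 0.26852861 0.014     ]
beaker [ 0.35073819 -0.12782822  0.00460609]
bottle [0.36625539 0.10800921 0.11499417]
```

View pics/c_heater.png

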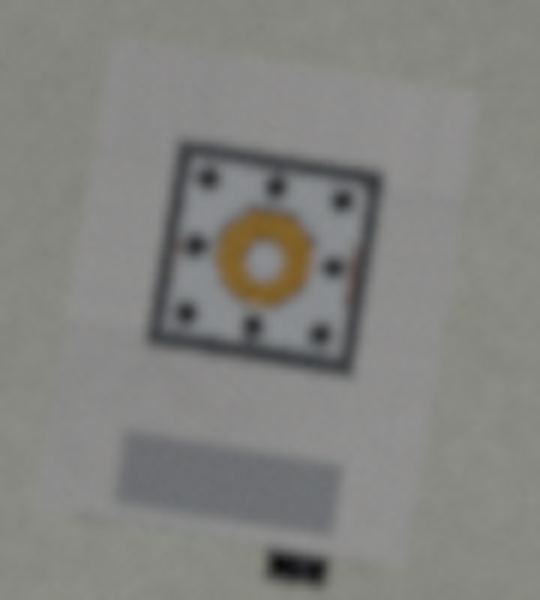

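View pics/c_holder.png

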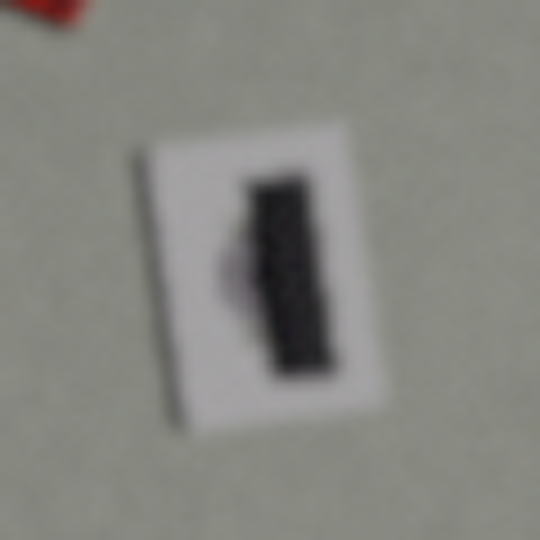

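View pics/c_tray.png

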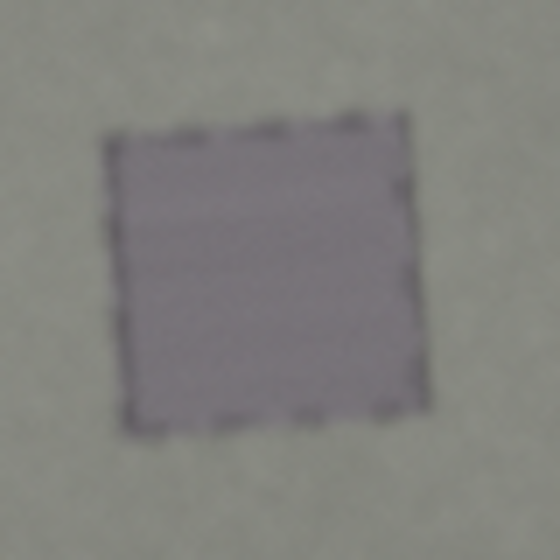

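```bash
python3 - <<'E'
from h import *
s=bot.read_state();Rt=R.from_rotvec(s['tcp_rot']).as_matrix();i=bot.camera_info('wrist')
E=i['extrinsics'];print(Rt.T@E[:3,:3],Rt.T@(E[:3,3]-s['tool_pos']),i['K'])
# heights from top depth
m=xyzmap('top')
for nm,u,v in [('heater',345,200),('heater2',300,240),('holder',403,250),('tray',203,264),('blocktop',298,232)]: print(nm,np.round(m[v-1:v+2,u-1:u+2].mean((0,1)),4))
E
```

```text
[[ 6.11408553e-05 -2.83102324e-01  9.59089709e-01]
 [ 9.99999436e-01  1.03409872e-03  2.41494544e-04]
 [-1.06016111e-03  9.59089154e-01  2.83102228e-01]] [-0.11988163  0.00017078 -0.07257323] [[334.13034489   0.         315.29510423]
 [  0.         334.13034489 239.85758547]
 [  0.           0.           1.        ]]
heater [ 0.6306 -0.0859  0.0846]
heater2 [0.5294 0.0212 0.0847]
holder [ 0.5148 -0.2409  0.0103]
tray [0.4641 0.27   0.0063]
blocktop [0.5487 0.0266 0.0869]
```

```bash
cat >> h.py <<'E'
def Rt(psi):
    c,s=np.cos(psi),np.sin(psi); return np.array([[0,c,s],[0,s,-c],[-1,0,0.]])
def plan(pos,psi,grip,n=None,vmax=4.5,amax=.13):
    s=bot.read_state(); p=np.array(s['tool_pos']); R0=R.from_rotvec(s['tcp_rot']); R1=R.from_matrix(Rt(psi))
    rv=(R0.inv()*R1).as_rotvec(); dp=np.array(pos)-p
    m=int(max(np.ceil(np.linalg.norm(dp)*100/vmax),np.ceil(np.abs(rv).max()/amax),1)); n=n or m; n=max(n,m)
    out=[]
    for k in range(n):
        Rk=R0*R.from_rotvec(rv*k/n)
        t=Rk.inv().apply(dp/n*100)
        out.append([*np.round(rv/n,3).tolist(),*np.round(t,2).tolist(),grip])
    print('psi now',np.round(np.arctan2(R0.as_matrix()[1,1],R0.as_matrix()[0,1]),4),'d',np.round(dp,4),'rv',np.round(rv,3),'n',n)
    for k in range(0,n,10): print(str(out[k:k+10]).replace('-0.0,','0,'))
E
python3 - <<'E'
from h import *
plan([.571,-.009,.17],1.42,1)
E
```

```text
psi now 1.13 d [ 0.2833 -0.6189 -0.0821] rv [-0.29  -0.     0.002] n 16
[[-0.018, 0, 0.0, 0.52, -2.74, 3.25, 1], [-0.018, 0, 0.0, 0.52, -2.8, 3.2, 1], [-0.018, 0, 0.0, 0.52, -2.86, 3.15, 1], [-0.018, 0, 0.0, 0.52, -2.91, 3.1, 1], [-0.018, 0, 0.0, 0.52, -2.97, 3.04, 1], [-0.018, 0, 0.0, 0.52, -3.03, 2.99, 1], [-0.018, 0, 0.0, 0.52, -3.08, 2.93, 1], [-0.018, 0, 0.0, 0.52, -3.13, 2.88, 1], [-0.018, 0, 0.0, 0.52, -3.18, 2.82, 1], [-0.018, 0, 0.0, 0.52, -3.23, 2.76, 1]]
[[-0.018, 0, 0.0, 0.52, -3.28, 2.7, 1], [-0.018, 0, 0.0, 0.51, -3.33, 2.64, 1], [-0.018, 0, 0.0, 0.51, -3.38, 2.58, 1], [-0.018, 0, 0.0, 0.51, -3.43, 2.52, 1], [-0.018, 0, 0.0, 0.51, -3.47, 2.46, 1], [-0.018, 0, 0.0, 0.51, -3.52, 2.4, 1]]
```

arm_command(
  series=[
    [[-0.018,0,0,0.5,-2.75,3.25,1],[-0.018,0,0,0.5,-2.8,3.2,1],[-0.018,0,0,0.5,-2.85,3.15,1],[-0.018,0,0,0.5,-2.9,3.1,1],[-0.018,0,0,0.5,-2.95,3.05,1],[-0.018,0,0,0.5,-3.0,3.0,1],[-0.018,0,0,0.5,-3.1,2.95,1],[-0.018,0,0,0.5,-3.15,2.9,1],[-0.018,0,0,0.5,-3.2,2.8,1],[-0.018,0,0,0.5,-3.25,2.75,1]],
  ],
)

```text
time: 1.1
tool_pos: [0.4676, 0.2136, 0.1956]
tcp_rot: [0.187, 1.567, -0.194]
wrist_force: [0.7, 0.4, -0.2]
width: 1.0
```

```bash
python3 - <<'E'
from h import *
st()
plan([.571,-.009,.17],1.42,1)
E
```

```text
t 1.1 pos [0.4676 0.2136 0.1956] F [ 0.7  0.4 -0.2] T [ 0.03 -0.02 -0.04] w 1.0 q [ 3.810e-01  8.000e-03  2.003e+00 -2.000e-03  1.137e+00 -9.460e-01]
R [[-0.0051, 0.2403, 0.9707], [-0.0038, 0.9707, -0.2403], [-1.0, -0.0049, -0.004]]
psi now 1.3281 d [ 0.1034 -0.2226 -0.0256] rv [-0.092 -0.004  0.005] n 6
[[-0.015, -0.001, 0.001, 0.43, -3.18, 2.57, 1], [-0.015, -0.001, 0.001, 0.43, -3.22, 2.52, 1], [-0.015, -0.001, 0.001, 0.43, -3.26, 2.47, 1], [-0.015, -0.001, 0.001, 0.43, -3.3, 2.42, 1], [-0.015, -0.001, 0.001, 0.43, -3.34, 2.36, 1], [-0.015, -0.001, 0.001, 0.43, -3.37, 2.31, 1]]
```

arm_command(
  series=[
    [[-0.015,-0.001,0.001,0.43,-3.18,2.57,1],[-0.015,-0.001,0.001,0.43,-3.22,2.52,1],[-0.015,-0.001,0.001,0.43,-3.26,2.47,1],[-0.015,-0.001,0.001,0.43,-3.3,2.42,1],[-0.015,-0.001,0.001,0.43,-3.34,2.36,1],[-0.015,-0.001,0.001,0.43,-3.37,2.31,1],[0,0,0,0,0,0,1],[0,0,0,0,0,0,1]],
  ],
)

```text
time: 1.9
tool_pos: [0.5725, -0.0244, 0.1649]
tcp_rot: [0.123, 1.57, -0.123]
wrist_force: [-1.4, 0.4, 0.8]
width: 0.999
```

```bash
python3 - <<'E'
from h import *
st()
p,d=cap('wrist'); cv2.imwrite('pics/wr1.png',p)
print(proj('wrist',[.586,-.011,.092]))
E
```

```text
t 1.9 pos [ 0.5725 -0.0244  0.1649] F [-1.4  0.4  0.8] T [ 0.04 -0.01  0.05] w 0.999 q [-0.086  0.146  1.915  0.     1.084 -1.501]
R [[-0.0028, 0.1555, 0.9878], [0.0003, 0.9878, -0.1555], [-1.0, -0.0002, -0.0028]]
[339.26017544 281.49246932]
```

View pics/wr1.png

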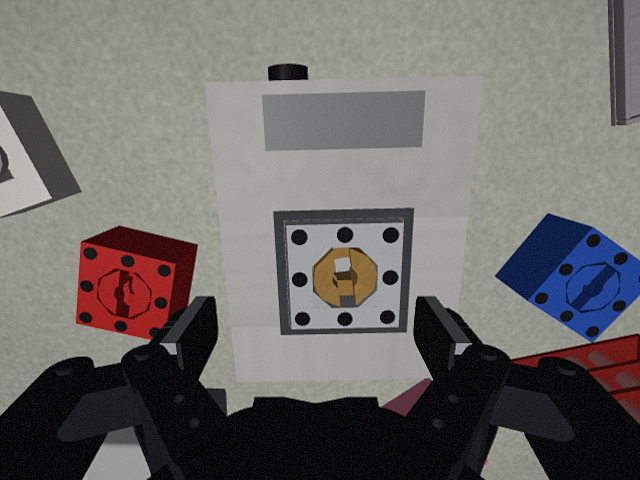

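```bash
python3 - <<'E'
from h import *
crop('wrist',265,200,425,345,4,'c_bush.png')
crop('wrist',305,240,385,315,8,'c_bush2.png')
E
```

```text
(no output)
```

View pics/c_bush.png

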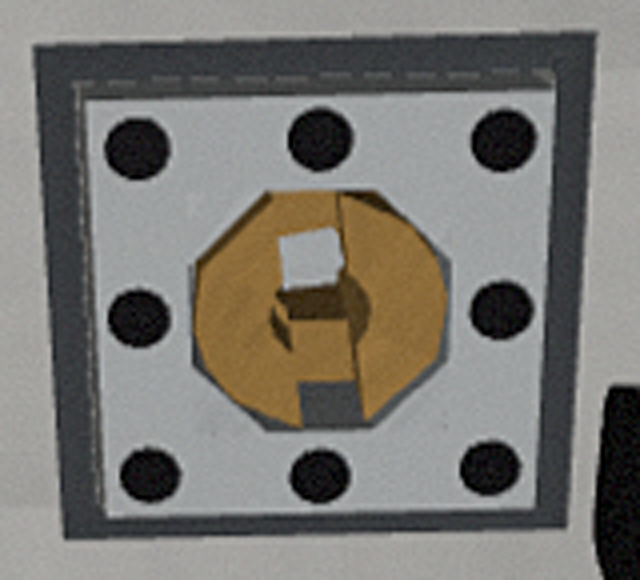

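View pics/c_bush2.png

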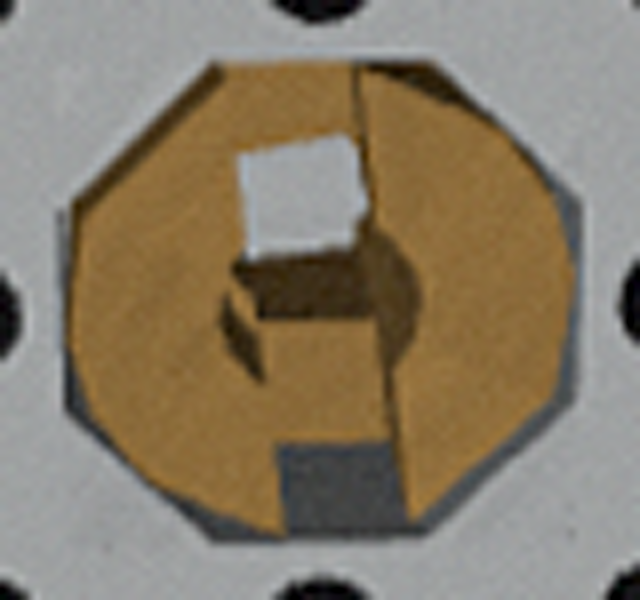

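```bash
python3 - <<'E'
from h import *
c=[(137,149),(320,138),(504,140),(501,311),(490,468),(320,476),(151,475),(139,318)]
P=np.array([w('wrist',265+x/4,200+y/4,.092) for x,y in c]);print(np.round(P,4))
print('mean holes',P.mean(0))
e=P[[2,3,4]]; 
print('block x ang', [np.arctan2(*(P[i]-P[j])[[1,0]]) for i,j in((6,0),(5,1),(4,2))], 'from y',[np.arctan2(*(P[i]-P[j])[[1,0]])-np.pi/2 for i,j in((2,0),(3,7),(4,6))])
f=lambda x,y:w('wrist',305+x/8,240+y/8,.092)
a,b=f(355,65),f(408,525); l=f(288,535)
print('slot edge',a,b,'ang',np.arctan2(*(b-a)[[1,0]]))
d=(b-a)/np.linalg.norm(b-a); n=np.array([-d[1],d[0],0])
print('edge offs from centre',(a-P.mean(0))@n,'left pt',(l-P.mean(0))@n)
cs=[(w('wrist',265+x/4,200+y/4,.092)) for x,y in((87,100),(555,90),(537,508),(107,517))];print('block corners',np.round(cs,4),np.mean(cs,0))
for q in [(70,300),(577,300),(320,62),(320,540),(418,300),(222,310)]: print(q,np.round(f(*q),4))
# same from top
t=np.array([w('top',270+x/6,175+y/6,.092) for x,y in [(208,178),(276,188),(343,201),(333,267),(319,334),(253,325),(186,313),(197,244)]]);print('top mean',t.mean(0))
print('depth z',np.round([w('wrist',265+x/4,200+y/4)for x,y in[(230,150),(420,480),(110,230)]],4))
E
```

```text
[[ 0.5538 -0.0309  0.092 ]
 [ 0.5564 -0.0035  0.092 ]
 [ 0.5609  0.0237  0.092 ]
 [ 0.5884  0.0207  0.092 ]
 [ 0.6154  0.0164  0.092 ]
 [ 0.6126 -0.0109  0.092 ]
 [ 0.6082 -0.0378  0.092 ]
 [ 0.5809 -0.0352  0.092 ]]
mean holes [ 0.58455965 -0.00717693  0.092     ]
block x ang [np.float64(-0.12718165105940307), np.float64(-0.1301004582904948), np.float64(-0.1326386680879486)] from y [np.float64(-0.12952132302055253), np.float64(-0.13412341224863877), np.float64(-0.1318733486140682)]
slot edge [ 0.56527475 -0.00200106  0.092     ] [ 0.6041594  -0.00268171  0.092     ] ang -0.017502532253581962
edge offs from centre 0.00483756665145107 left pt -0.00475090635019057
block corners [[ 0.5452 -0.0369  0.092 ]
 [ 0.5544  0.0319  0.092 ]
 [ 0.6238  0.0233  0.092 ]
 [ 0.6146 -0.0462  0.092 ]] [ 0.58451734 -0.00699144  0.092     ]
(70, 300) [ 0.5809 -0.0263  0.092 ]
(577, 300) [0.587  0.0126 0.092 ]
(320, 62) [ 0.5646 -0.0046  0.092 ]
(320, 540) [ 0.6044 -0.0098  0.092 ]
(418, 300) [5.851e-01 4.000e-04 9.200e-02]
(222, 310) [ 0.5835 -0.0148  0.092 ]
top mean [ 0.58435789 -0.01153293  0.092     ]
depth z [[ 0.5563 -0.0171  0.0914]
 [ 0.6164  0.0051  0.091 ]
 [ 0.5661 -0.0372  0.0912]]
```

The slot line lies at about -0.0175 rad in the world frame, with bush crop edges at (349,248)–(356,306). The bush centre is near (0.5845,-0.007), and the depth check gives z≈0.0914, close to the expected 0.092. Next I'll go to the puller.

```bash
python3 - <<'E'
from h import *
plan([.475,-.246,.19],1.70,1)
E
```

```text
psi now 1.4157 d [-0.0974 -0.2218  0.0251] rv [-0.284 -0.003  0.   ] n 6
[[-0.047, 0, 0.0, -0.41, -3.9, -1.03, 1], [-0.047, 0, 0.0, -0.41, -3.85, -1.22, 1], [-0.047, 0, 0.0, -0.41, -3.79, -1.4, 1], [-0.047, 0, 0.0, -0.42, -3.72, -1.58, 1], [-0.047, 0, 0.0, -0.42, -3.64, -1.75, 1], [-0.047, 0, 0.0, -0.42, -3.55, -1.92, 1]]
```

arm_command(
  series=[
    [[-0.047,0,0,-0.4,-3.9,-1.03,1],[-0.047,0,0,-0.4,-3.85,-1.22,1],[-0.047,0,0,-0.4,-3.8,-1.4,1],[-0.047,0,0,-0.4,-3.7,-1.6,1],[-0.047,0,0,-0.4,-3.65,-1.75,1],[-0.047,0,0,-0.4,-3.55,-1.9,1],[0,0,0,0,0,0,1],[0,0,0,0,0,0,1]],
  ],
)

```text
time: 2.75
tool_pos: [0.4732, -0.2411, 0.1899]
tcp_rot: [-0.12, 1.57, 0.124]
wrist_force: [0.0, 0.8, 0.3]
width: 0.999
```

```bash
python3 - <<'E'
from h import *
st()
p,d=cap('wrist'); cv2.imwrite('pics/wr2.png',p)
crop('wrist',240,160,400,300,5,'c_w2.png')
E
```

```text
t 2.75 pos [ 0.4732 -0.2411  0.1899] F [0.  0.8 0.3] T [-0.   -0.01 -0.02] w 0.999 q [-5.190e-01  4.400e-02  1.977e+00  1.000e-03  1.124e+00 -2.245e+00]
R [[-0.0024, -0.1543, 0.988], [0.0022, 0.988, 0.1543], [-1.0, 0.0025, -0.002]]
```

View pics/wr2.png

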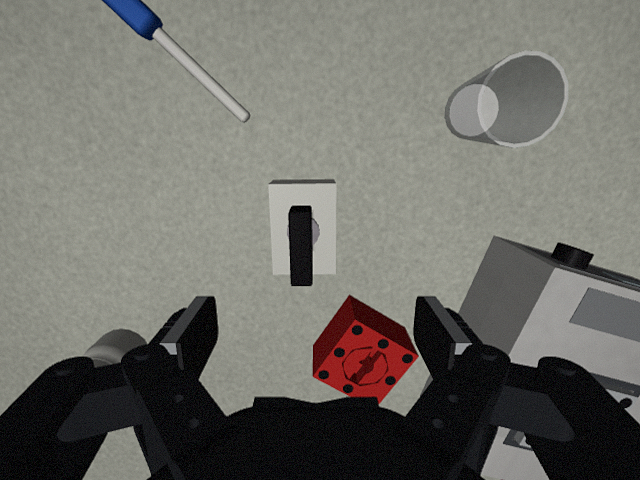

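View pics/c_w2.png

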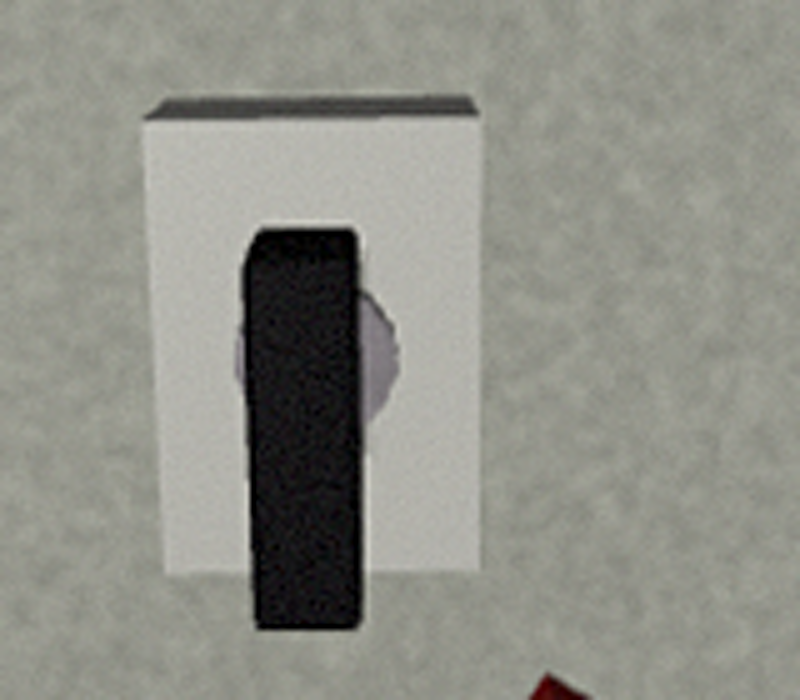

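```bash
python3 - <<'E'
from h import *
f=lambda x,y,z:w('wrist',240+x/5,160+y/5,z)
for z in (.0883,):
  c=np.array([f(250,262,z),f(357,262,z),f(362,630,z),f(256,628,z)])
  print(np.round(c,4),c.mean(0),'L',np.linalg.norm(c[3]-c[0]),np.linalg.norm(c[2]-c[1]),'W',np.linalg.norm(c[1]-c[0]),np.linalg.norm(c[2]-c[3]))
  print('ang',np.arctan2(*(c[3]-c[0])[[1,0]]),np.arctan2(*(c[2]-c[1])[[1,0]]))
h=np.array([f(144,120,.034),f(482,118,.034),f(481,572,.034),f(164,574,.034)])
print('holder',np.round(h,4),h.mean(0),'L',np.linalg.norm(h[3]-h[0]),np.linalg.norm(h[2]-h[1]),'ang',np.arctan2(*(h[3]-h[0])[[1,0]]),np.arctan2(*(h[2]-h[1])[[1,0]]))
print(w('wrist',300,240),w('wrist',320,250))
p,d,K,E=load('wrist')
m=xyzmap('wrist'); s=(m[...,2]>.08)&(m[...,2]<.1); s[:190]=0;s[300:]=0;s[:,:270]=0;s[:,340:]=0
q=m[s];print(len(q),np.median(q[:,2])); 
r=cv2.minAreaRect(((q[:,:2]-q[:,:2].mean(0))*1000).astype(np.float32));print(r,q[:,:2].mean(0)+np.array(r[0])/1000)
E
```

```text
[[ 0.4495 -0.2613  0.0883]
 [ 0.4473 -0.2471  0.0883]
 [ 0.5005 -0.2381  0.0883]
 [ 0.5025 -0.2533  0.0883]] [ 0.47495795 -0.24994118  0.0883    ] L 0.053635595222145734 0.05396083324592844 W 0.014443397187163873 0.015268251829955105
ang 0.15082927036139054 0.16608030765033643
holder [[ 0.4404 -0.2839  0.034 ]
 [ 0.4315 -0.2292  0.034 ]
 [ 0.5103 -0.2155  0.034 ]
 [ 0.5194 -0.2711  0.034 ]] [ 0.47539979 -0.24993742  0.034     ] L 0.08005971783519375 0.08005660138085699 ang 0.16121903462790385 0.1715523999540297
[ 0.46794223 -0.25188274  0.08744575] [ 0.49048271 -0.23328879  0.03275307]
1739 0.08736324639847079
((1.5598869323730469, 0.12372779846191406), (55.94316482543945, 16.044755935668945), 9.434334754943848) [ 0.47466306 -0.25064068]
```

```bash
python3 - <<'E'
from h import *
plan([.4749,-.250,.135],1.731,1,n=4)
E
```

```text
psi now 1.7268 d [ 0.0015 -0.0091 -0.055 ] rv [-0.004 -0.002 -0.002] n 4
[[-0.001, -0.001, -0.001, 1.37, -0.23, 0.01, 1], [-0.001, -0.001, -0.001, 1.37, -0.23, 0.0, 1], [-0.001, -0.001, -0.001, 1.37, -0.23, 0.0, 1], [-0.001, -0.001, -0.001, 1.37, -0.23, 0.0, 1]]
```

arm_command(
  series=[
    [[-0.001,0,0,1.4,-0.23,0,1],[-0.001,-0.001,-0.001,1.4,-0.23,0,1],[-0.001,0,0,1.4,-0.23,0,1],[-0.001,-0.001,-0.001,1.4,-0.23,0,1],[0,0,0,0,0,0,1]],
  ],
)

```text
time: 3.3
tool_pos: [0.4754, -0.2441, 0.1267]
tcp_rot: [-0.129, 1.57, 0.134]
wrist_force: [-0.2, 0.3, -0.4]
width: 1.002
```

```bash
python3 - <<'E'
from h import *
st()
plan([.4749,-.250,.0793],1.731,1,n=4)
E
```

```text
t 3.3 pos [ 0.4754 -0.2441  0.1267] F [-0.2  0.3 -0.4] T [ 0.01  0.08 -0.  ] w 1.002 q [-5.220e-01  1.170e-01  2.026e+00  1.000e-03  1.003e+00 -2.261e+00]
R [[-0.0032, -0.167, 0.986], [0.003, 0.986, 0.167], [-1.0, 0.0035, -0.0027]]
psi now 1.7386 d [-0.0005 -0.0059 -0.0474] rv [ 0.008 -0.003 -0.004] n 4
[[0.002, -0.001, -0.001, 1.19, -0.15, -0.03, 1], [0.002, -0.001, -0.001, 1.19, -0.15, -0.03, 1], [0.002, -0.001, -0.001, 1.19, -0.15, -0.04, 1], [0.002, -0.001, -0.001, 1.19, -0.14, -0.04, 1]]
```

arm_command(
  series=[
    [[0.002,-0.001,-0.001,1.0,-0.3,-0.05,1],[0.002,-0.001,-0.001,1.0,-0.3,-0.05,1],[0.002,-0.001,-0.001,1.0,-0.2,0,1],[0,0,0,0.5,0,0,1],[0,0,0,0,0,0,1]],
  ],
)

```text
time: 3.8
tool_pos: [0.4754, -0.2518, 0.0871]
tcp_rot: [-0.126, 1.569, 0.129]
wrist_force: [-0.7, 0.7, -0.0]
width: 1.001
```

```bash
python3 - <<'E'
from h import *
st()
plan([.4749,-.250,.0793],1.731,1,n=2)
E
```

```text
t 3.8 pos [ 0.4754 -0.2518  0.0871] F [-0.7  0.7 -0. ] T [0.03 0.03 0.03] w 1.001 q [-5.340e-01  1.730e-01  2.047e+00  1.000e-03  9.240e-01 -2.267e+00]
R [[-0.0016, -0.1614, 0.9869], [0.0018, 0.9869, 0.1614], [-1.0, 0.002, -0.0013]]
psi now 1.7329 d [-0.0005  0.0018 -0.0078] rv [ 0.002 -0.001 -0.002] n 2
[[0.001, -0.001, -0.001, 0.39, 0.09, -0.01, 1], [0.001, -0.001, -0.001, 0.39, 0.09, -0.01, 1]]
```

arm_command(
  series=[
    [[0.001,-0.001,-0.001,0.4,0.1,0,1],[0,0,0,0.38,0.05,0,1],[0,0,0,0,0,0,1],[0,0,0,0,0,0,0.3],[0,0,0,0,0,0,0.3],[0,0,0,0,0,0,0.3]],
  ],
  newtons=30,
)

```text
time: 4.4
tool_pos: [0.4763, -0.2508, 0.0803]
tcp_rot: [-0.127, 1.565, 0.126]
wrist_force: [0.6, 0.4, -0.3]
width: 0.515
```

```bash
python3 - <<'E'
from h import *
st()
E
```

```text
t 4.4 pos [ 0.4763 -0.2508  0.0803] F [ 0.6  0.4 -0.3] T [-0.04  0.02  0.01] w 0.515 q [-5.310e-01  1.800e-01  2.054e+00  1.000e-03  9.050e-01 -2.264e+00]
R [[0.0024, -0.1602, 0.9871], [-0.0006, 0.9871, 0.1602], [-1.0, -0.001, 0.0022]]
```

arm_command(
  series=[
    [[0,0,0,0.05,0,-0.1,0],[0,0,0,0,0,0,0],[0,0,0,0,0,0,0],[0,0,0,0,0,0,0]],
  ],
  newtons=30,
)

```text
time: 4.8
tool_pos: [0.4755, -0.2512, 0.0802]
tcp_rot: [-0.127, 1.564, 0.125]
wrist_force: [0.1, -0.4, -0.3]
width: 0.183
```

```bash
python3 - <<'E'
from h import *
st()
E
```

```text
t 4.8 pos [ 0.4755 -0.2512  0.0802] F [ 0.1 -0.4 -0.3] T [-0.01 -0.04 -0.03] w 0.183 q [-5.330e-01  1.780e-01  2.056e+00  1.000e-03  9.040e-01 -2.265e+00]
R [[0.0031, -0.1602, 0.9871], [-0.0011, 0.9871, 0.1602], [-1.0, -0.0016, 0.0029]]
```

arm_command(
  series=[
    [[0,0,0,0,0,0,0],[0,0,0,0,0,0,0],[0,0,0,-0.6,0,0,0],[0,0,0,-1,0,0,0],[0,0,0,-1,0,0,0],[0,0,0,-1,0,0,0],[0,0,0,-1.5,0,0,0],[0,0,0,-2,0,0,0],[0,0,0,-2,0,0,0],[0,0,0,-2,0,0,0]],
  ],
  newtons=80,
)

```text
time: 5.8
tool_pos: [0.473, -0.2498, 0.1966]
tcp_rot: [-0.125, 1.569, 0.128]
wrist_force: [0.9, -0.6, -1.3]
width: 0.176
```

```bash
python3 - <<'E'
from h import *
st()
p,d=cap('wrist'); cv2.imwrite('pics/wr3.png',p)
plan([.5845,-.0072,.20],1.553,0)
E
```

```text
t 5.8 pos [ 0.473  -0.2498  0.1966] F [ 0.9 -0.6 -1.3] T [-0.03 -0.04 -0.  ] w 0.176 q [-5.330e-01  4.400e-02  1.964e+00  1.000e-03  1.136e+00 -2.265e+00]
R [[-0.0016, -0.1602, 0.9871], [0.0016, 0.9871, 0.1602], [-1.0, 0.0018, -0.0013]]
psi now 1.7317 d [ 0.1093  0.2439 -0.001 ] rv [0.179 0.004 0.002] n 6
[[0.03, 0.001, 0.0, 0.02, 3.72, 2.45, 0], [0.03, 0.001, 0.0, 0.02, 3.79, 2.34, 0], [0.03, 0.001, 0.0, 0.02, 3.86, 2.22, 0], [0.03, 0.001, 0.0, 0.02, 3.92, 2.11, 0], [0.03, 0.001, 0.0, 0.02, 3.98, 1.99, 0], [0.03, 0.001, 0.0, 0.02, 4.04, 1.87, 0]]
```

View pics/wr3.png

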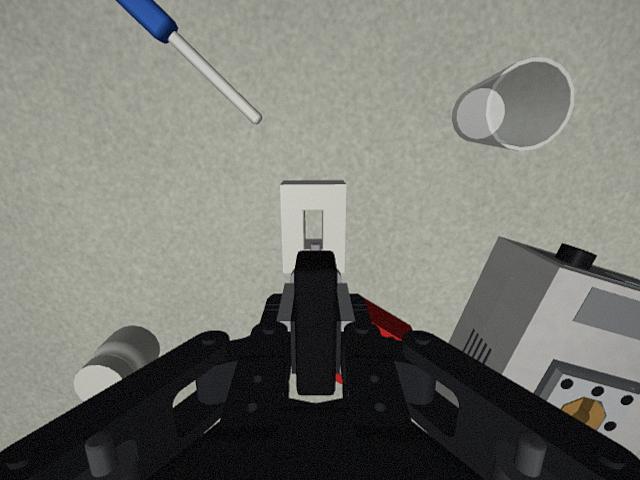

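```bash
python3 - <<'E'
from h import *
crop('wrist',255,170,375,410,2.5,'c_w3.png')
p,d,K,E=load('wrist')
i=bot.camera_info('wrist')
s=bot.read_state();T=R.from_rotvec(s['tcp_rot']).as_matrix()
m=(xyzmap('wrist')-s['tool_pos'])@T
sub=m[250:400,290:345]; x=sub[...,0]; print(np.round(x[::15,::9],3))
sel=(np.abs(x+.009)<.003)
q=sub[sel][:,1:]*1000; r=cv2.minAreaRect(q.astype(np.float32)); print(len(q),np.median(x[sel]),r)
E
```

```text
[[ 0.169  0.168  0.019  0.018  0.017  0.168  0.167]
 [ 0.168  0.001  0.001  0.002  0.001  0.003  0.168]
 [ 0.046 -0.004 -0.003 -0.004 -0.003 -0.003  0.202]
 [ 0.011 -0.003 -0.003 -0.003 -0.002 -0.003  0.01 ]
 [-0.002 -0.004 -0.003 -0.003 -0.002 -0.001 -0.003]
 [-0.011 -0.002 -0.004 -0.003 -0.003 -0.003 -0.01 ]
 [-0.013 -0.002 -0.003 -0.003 -0.003 -0.005 -0.021]
 [-0.013 -0.002 -0.004 -0.002 -0.003 -0.006 -0.02 ]
 [-0.014 -0.002 -0.003 -0.002 -0.002 -0.002 -0.019]
 [ 0.202 -0.002 -0.002 -0.004 -0.004 -0.001 -0.02 ]]
718 -0.009932592848621864 ((2.7378063201904297, -2.3477163314819336), (23.549039840698242, 19.690746307373047), 89.58726501464844)
```

View pics/c_w3.png

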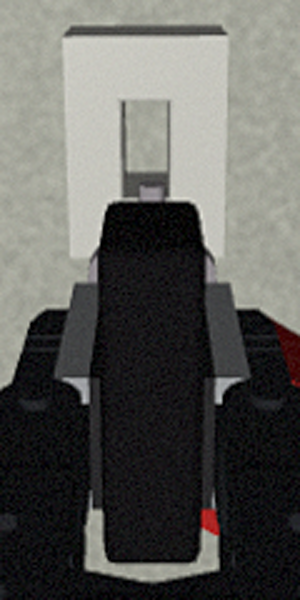

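```bash
python3 - <<'E'
from h import *
cap('scene'); s=bot.read_state(); T=R.from_rotvec(s['tcp_rot']).as_matrix()
P=lambda o:np.array(s['tool_pos'])+T@np.array(o)
for nm,o in [('tip(nom)',[.075,0,0]),('tip(+6)',[.081,0,0]),('fingertip',[.022,0,0]),('barC',[.003,0,0])]: print(nm,proj('scene',P(o)))
u,v=proj('scene',P([.04,0,0])).astype(int); print(u,v)
crop('scene',u-50,v-45,u+50,v+45,7,'c_s1.png')
E
```

```text
tip(nom) [199.04093178 244.01693881]
tip(+6) [199.38035377 246.59273693]
fingertip [195.96023938 220.63824874]
barC [194.81844    211.97338693]
197 228
```

View pics/c_s1.png

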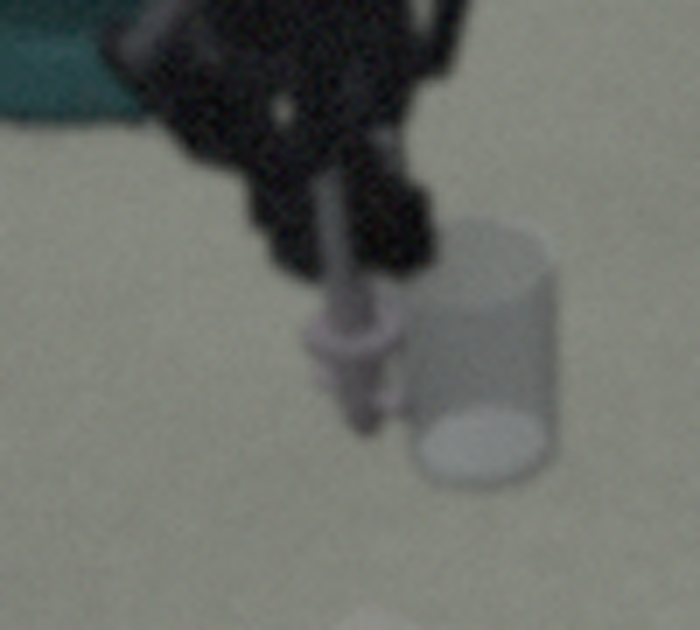

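arm_command(
  series=[
    [[0.03,0.001,0,0,3.7,2.45,0],[0.03,0.001,0,0,3.8,2.35,0],[0.03,0.001,0,0,3.85,2.2,0],[0.03,0.001,0,0,3.9,2.1,0],[0.03,0.001,0,0,3.95,2.0,0],[0.03,0,0,0,3,1.5,0],[0,0,0,0,0,0,0]],
  ],
)

```text
time: 6.6
tool_pos: [0.5845, -0.0129, 0.1966]
tcp_rot: [0.023, 1.57, -0.03]
wrist_force: [-0.1, 0.0, -1.6]
width: 0.17
```

```bash
python3 - <<'E'
from h import *
st()
plan([.5845,-.0082,.182],1.553,0,n=3)
E
```

```text
t 6.6 pos [ 0.5845 -0.0129  0.1966] F [-0.1  0.  -1.6] T [-0.07  0.03 -0.01] w 0.17 q [-0.062  0.136  1.864 -0.005  1.141 -1.598]
R [[0.0008, 0.0332, 0.9994], [-0.0044, 0.9994, -0.0332], [-1.0, -0.0043, 0.0009]]
psi now 1.5375 d [ 0.      0.0047 -0.0146] rv [-0.015  0.001  0.004] n 3
[[-0.005, 0.0, 0.001, 0.49, 0.16, 0, 0], [-0.005, 0.0, 0.001, 0.49, 0.16, 0, 0], [-0.005, 0.0, 0.001, 0.49, 0.16, 0, 0]]
```

arm_command(
  series=[
    [[-0.005,0,0.001,0.4,0.2,0,0],[-0.005,0,0.001,0.4,0.15,0,0],[-0.004,0,0.001,0.3,0.1,0,0],[0,0,0,0,0,0,0]],
  ],
)

```text
time: 7.0
tool_pos: [0.5821, -0.0096, 0.182]
tcp_rot: [0.012, 1.575, -0.015]
wrist_force: [-0.2, -0.3, -1.6]
width: 0.174
```

```bash
python3 - <<'E'
from h import *
st()
p,d=cap('wrist'); cap('scene')
crop('wrist',235,170,395,410,2.5,'c_w4.png')
u,v=proj('scene',[.5845,-.0075,.105]).astype(int); print(u,v)
crop('scene',u-50,v-45,u+50,v+45,7,'c_s2.png')
print(proj('wrist',[.5845,-.0075,.092]))
plan([.5845,-.0082,.16],1.553,0,n=3)
E
```

```text
t 7.0 pos [ 0.5821 -0.0096  0.182 ] F [-0.2 -0.3 -1.6] T [-0.04  0.05 -0.04] w 0.174 q [-0.058  0.147  1.879 -0.003  1.119 -1.61 ]
R [[-0.004, 0.0174, 0.9998], [-0.0021, 0.9998, -0.0174], [-1.0, -0.0021, -0.004]]
323 222
[318.07484442 258.9254577 ]
psi now 1.553 d [ 0.002   0.0015 -0.0226] rv [ 0.    -0.003  0.002] n 3
[[0.0, -0.001, 0.001, 0.75, 0.05, 0.07, 0], [0.0, -0.001, 0.001, 0.75, 0.05, 0.07, 0], [0.0, -0.001, 0.001, 0.75, 0.05, 0.07, 0]]
```

View pics/c_w4.png

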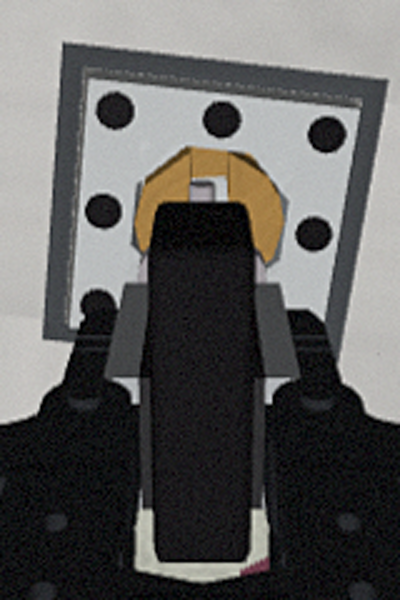

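View pics/c_s2.png

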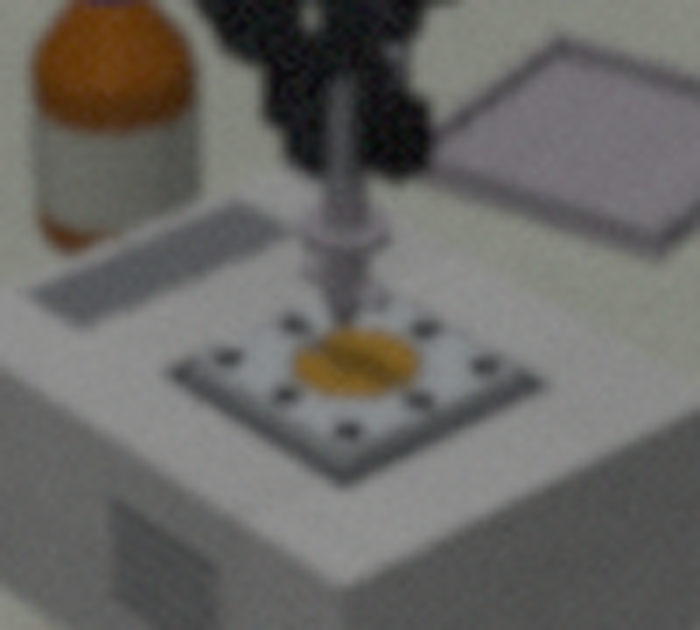

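```bash
python3 - <<'E'
from h import *
f=lambda x,y:np.array([273+x/7,177+y/7])
b=f(357,362); t=f(345,324)
print('bush',w('scene',*b,.092),'block holes mean',w('scene',*f(*np.mean([(228,356),(295,325),(362,295),(427,328),(486,366),(420,401),(349,430),(286,396)],0)),.092),'tip',w('scene',*t,.107), w('scene',*t,.1055))
E
```

```text
bush [ 0.58808717 -0.00959991  0.092     ] block holes mean [ 0.58804836 -0.00972882  0.092     ] tip [ 0.58693603 -0.01384349  0.107     ] [ 0.58532687 -0.01199188  0.1055    ]
```

arm_command(
  series=[
    [[0,-0.001,0.001,0.3,0.15,0.15,0],[0,-0.002,0.001,0.2,0.1,0.1,0],[0,0,0,0,0,0,0]],
  ],
)

```text
time: 7.4
tool_pos: [0.5855, -0.0084, 0.178]
tcp_rot: [0.015, 1.569, -0.016]
wrist_force: [-0.1, -0.1, -1.0]
width: 0.172
```

```bash
python3 - <<'E'
from h import *
st()
plan([.5845,-.0073,.162],1.553,0,n=3)
E
```

```text
t 7.4 pos [ 0.5855 -0.0084  0.178 ] F [-0.1 -0.1 -1. ] T [-0.05 -0.01  0.  ] w 0.172 q [-0.057  0.154  1.88  -0.     1.106 -1.608]
R [[0.0017, 0.0199, 0.9998], [-0.0002, 0.9998, -0.0199], [-1.0, -0.0002, 0.0017]]
psi now 1.5509 d [-0.001   0.0011 -0.016 ] rv [-0.002  0.002  0.   ] n 3
[[-0.001, 0.001, 0.0, 0.53, 0.04, -0.04, 0], [-0.001, 0.001, 0.0, 0.53, 0.04, -0.03, 0], [-0.001, 0.001, 0.0, 0.53, 0.04, -0.03, 0]]
```

arm_command(
  series=[
    [[-0.001,0.001,0,0.5,0.08,-0.07,0],[-0.001,0.001,0,0.4,0.05,-0.05,0],[0,0,0,0.3,0,0,0],[0,0,0,0,0,0,0]],
  ],
)

```text
time: 7.8
tool_pos: [0.5843, -0.007, 0.1649]
tcp_rot: [0.014, 1.571, -0.014]
wrist_force: [-0.4, 0.7, -1.2]
width: 0.172
```

```bash
python3 - <<'E'
from h import *
st()
plan([.5845,-.0073,.152],1.553,0,n=3)
E
```

```text
t 7.8 pos [ 0.5843 -0.007   0.1649] F [-0.4  0.7 -1.2] T [-0.04  0.   -0.03] w 0.172 q [-0.054  0.165  1.893 -0.     1.084 -1.608]
R [[-0.0005, 0.0177, 0.9998], [-0.0002, 0.9998, -0.0177], [-1.0, -0.0002, -0.0005]]
psi now 1.5531 d [ 0.0002 -0.0003 -0.0129] rv [ 0. -0.  0.] n 3
[[0.0, 0, 0.0, 0.43, -0.01, 0.01, 0], [0.0, 0, 0.0, 0.43, -0.01, 0.01, 0], [0.0, 0, 0.0, 0.43, -0.01, 0.01, 0]]
```

arm_command(
  series=[
    [[0,0,0,0.25,0,0,0],[0,0,0,0.25,0,0,0],[0,0,0,0.2,0,0,0],[0,0,0,0,0,0,0]],
  ],
)

```text
time: 8.2
tool_pos: [0.5845, -0.007, 0.1573]
tcp_rot: [0.013, 1.571, -0.014]
wrist_force: [0.3, -0.9, -1.7]
width: 0.174
```

```bash
python3 - <<'E'
from h import *
st()
E
```

```text
t 8.2 pos [ 0.5845 -0.007   0.1573] F [ 0.3 -0.9 -1.7] T [-0.11 -0.06  0.  ] w 0.174 q [-5.400e-02  1.730e-01  1.899e+00 -1.000e-03  1.070e+00 -1.608e+00]
R [[0.0, 0.0173, 0.9999], [-0.0005, 0.9999, -0.0173], [-1.0, -0.0005, 0.0]]
```

arm_command(
  series=[
    [[0,0,0,0.15,0,0,0],[0,0,0,0.15,0,0,0],[0,0,0,0,0,0,0]],
  ],
)

```text
time: 8.5
tool_pos: [0.5846, -0.0071, 0.1543]
tcp_rot: [0.013, 1.571, -0.014]
wrist_force: [0.5, -0.9, -0.8]
width: 0.17
```

```bash
python3 - <<'E'
from h import *
st()
E
```

```text
t 8.5 pos [ 0.5846 -0.0071  0.1543] F [ 0.5 -0.9 -0.8] T [-0.03 -0.05 -0.02] w 0.17 q [-5.400e-02  1.760e-01  1.901e+00 -1.000e-03  1.064e+00 -1.608e+00]
R [[0.0002, 0.0174, 0.9998], [-0.0005, 0.9998, -0.0174], [-1.0, -0.0005, 0.0002]]
```

arm_command(
  series=[
    [[0,0,0,0.2,0,0,0],[0,0,0,0.2,0,0,0],[0,0,0,0.2,0,0,0],[0,0,0,0,0,0,0]],
  ],
)

```text
time: 8.9
tool_pos: [0.5846, -0.0071, 0.1478]
tcp_rot: [0.013, 1.57, -0.014]
wrist_force: [0.6, -0.5, -1.5]
width: 0.175
```

```bash
python3 - <<'E'
from h import *
st()
E
```

```text
t 8.9 pos [ 0.5846 -0.0071  0.1478] F [ 0.6 -0.5 -1.5] T [-0.03 -0.01  0.04] w 0.175 q [-5.400e-02  1.820e-01  1.907e+00 -1.000e-03  1.052e+00 -1.608e+00]
R [[0.0003, 0.0174, 0.9998], [-0.0006, 0.9998, -0.0174], [-1.0, -0.0006, 0.0003]]
```

The pin has dropped into the slots with no force. Continuing gently to the 16 mm stop, at TCP z about 0.141.

arm_command(
  series=[
    [[0,0,0,0.2,0,0,0],[0,0,0,0.2,0,0,0],[0,0,0,0.15,0,0,0],[0,0,0,0,0,0,0]],
  ],
)

```text
time: 9.3
tool_pos: [0.5848, -0.0071, 0.1422]
tcp_rot: [0.013, 1.57, -0.014]
wrist_force: [-0.3, 0.1, 0.4]
width: 0.176
```

```bash
python3 - <<'E'
from h import *
st()
E
```

```text
t 9.3 pos [ 0.5848 -0.0071  0.1422] F [-0.3  0.1  0.4] T [-0.03  0.06  0.02] w 0.176 q [-5.400e-02  1.880e-01  1.911e+00 -1.000e-03  1.041e+00 -1.608e+00]
R [[0.0006, 0.0173, 0.9998], [-0.0006, 0.9998, -0.0173], [-1.0, -0.0006, 0.0006]]
```

arm_command(
  series=[
    [[0,0,0,0.06,0,0,0],[0,0,0,0.06,0,0,0],[0,0,0,0,0,0,0]],
  ],
)

```text
time: 9.6
tool_pos: [0.5848, -0.0071, 0.1422]
tcp_rot: [0.013, 1.57, -0.014]
wrist_force: [-1.5, -0.8, 0.8]
width: 0.173
```

```bash
python3 - <<'E'
from h import *
st()
E
```

```text
t 9.6 pos [ 0.5848 -0.0071  0.1422] F [-1.5 -0.8  0.8] T [-0.08  0.24  0.  ] w 0.173 q [-5.400e-02  1.890e-01  1.911e+00 -1.000e-03  1.041e+00 -1.608e+00]
R [[0.0007, 0.0173, 0.9998], [-0.0006, 0.9998, -0.0173], [-1.0, -0.0006, 0.0007]]
```

arm_command(
  series=[
    [[0.08,0,0,0.03,0,0,0],[0.08,0,0,0.05,0,0,0],[0,0,0,0,0,0,0]],
  ],
)

```text
time: 9.9
tool_pos: [0.5851, -0.0072, 0.1416]
tcp_rot: [0.143, 1.564, -0.144]
wrist_force: [-0.4, 0.5, 0.4]
width: 0.171
```

```bash
python3 - <<'E'
from h import *
st();plan([.5848,-.0071,.1415],1.553,0)
E
```

```text
t 9.9 pos [ 0.5851 -0.0072  0.1416] F [-0.4  0.5  0.4] T [-0.15  0.18  0.07] w 0.171 q [-5.400e-02  1.890e-01  1.912e+00 -1.000e-03  1.039e+00 -1.442e+00]
R [[0.0018, 0.1814, 0.9834], [-0.001, 0.9834, -0.1814], [-1.0, -0.0006, 0.0019]]
psi now 1.3884 d [-0.0003  0.0001 -0.0001] rv [-0.165  0.002  0.001] n 2
[[-0.082, 0.001, 0.0, 0.01, 0.0, -0.02, 0], [-0.082, 0.001, 0.0, 0.01, 0.01, -0.02, 0]]
```

arm_command(
  series=[
    [[0.08,0,0,0.03,0,0,0],[0.08,0,0,0.03,0,0,0],[0.08,0,0,0.03,0,0,0],[0,0,0,0,0,0,0]],
  ],
)

```text
time: 10.3
tool_pos: [0.5855, -0.0073, 0.141]
tcp_rot: [0.331, 1.542, -0.332]
wrist_force: [-0.3, 0.1, 1.0]
width: 0.174
```

```bash
python3 - <<'E'
from h import *
st();plan([.5848,-.0071,.1415],1.553,0)
E
```

```text
t 10.3 pos [ 0.5855 -0.0073  0.141 ] F [-0.3  0.1  1. ] T [-0.09  0.18  0.01] w 0.174 q [-5.500e-02  1.900e-01  1.912e+00 -1.000e-03  1.037e+00 -1.202e+00]
R [[0.0028, 0.4105, 0.9119], [-0.0011, 0.9119, -0.4105], [-1.0, 0.0001, 0.003]]
psi now 1.1478 d [-0.0007  0.0002  0.0005] rv [-0.405  0.003  0.   ] n 4
[[-0.101, 0.001, 0.0, -0.01, 0, -0.02, 0], [-0.101, 0.001, 0.0, -0.01, 0.0, -0.02, 0], [-0.101, 0.001, 0.0, -0.01, 0.0, -0.02, 0], [-0.101, 0.001, 0.0, -0.01, 0.0, -0.02, 0]]
```

arm_command(
  series=[
    [[0.08,0.001,0,0.05,-0.01,-0.02,0],[0.08,0.001,0,0.05,-0.01,-0.02,0],[0.08,0,0,0.04,0,0,0],[0,0,0,0,0,0,0]],
  ],
)

```text
time: 10.7
tool_pos: [0.5855, -0.0074, 0.1402]
tcp_rot: [0.515, 1.507, -0.515]
wrist_force: [-1.4, -0.7, 0.7]
width: 0.172
```

```bash
python3 - <<'E'
from h import *
st();plan([.5848,-.0071,.1415],1.553,0)
E
```

```text
t 10.7 pos [ 0.5855 -0.0074  0.1402] F [-1.4 -0.7  0.7] T [-0.22  0.16 -0.02] w 0.172 q [-0.055  0.191  1.912 -0.     1.036 -0.968]
R [[0.0022, 0.6114, 0.7913], [-0.0003, 0.7913, -0.6114], [-1.0, 0.0011, 0.0019]]
psi now 0.9129 d [-0.0007  0.0003  0.0013] rv [-0.64   0.002 -0.   ] n 5
[[-0.128, 0.0, 0, -0.03, 0, -0.01, 0], [-0.128, 0.0, 0, -0.03, 0, -0.02, 0], [-0.128, 0.0, 0, -0.03, 0.0, -0.02, 0], [-0.128, 0.0, 0, -0.03, 0.0, -0.02, 0], [-0.128, 0.0, 0, -0.03, 0.0, -0.01, 0]]
```

arm_command(
  series=[
    [[0.08,0,0,0.06,0,0,0],[0.08,0,0,0.05,0,0,0],[0.06,0,0,0.05,0,0,0],[0,0,0,0,0,0,0]],
  ],
)

```text
time: 11.1
tool_pos: [0.5856, -0.0074, 0.139]
tcp_rot: [0.679, 1.46, -0.678]
wrist_force: [-1.1, 0.1, 1.9]
width: 0.176
```

```bash
python3 - <<'E'
from h import *
st();plan([.5848,-.0071,.1415],1.553,0)
E
```

```text
t 11.1 pos [ 0.5856 -0.0074  0.139 ] F [-1.1  0.1  1.9] T [-0.13  0.19 -0.  ] w 0.176 q [-0.055  0.192  1.913 -0.     1.034 -0.757]
R [[0.0025, 0.7636, 0.6457], [-0.0003, 0.6457, -0.7636], [-1.0, 0.0017, 0.0018]]
psi now 0.7019 d [-0.0008  0.0003  0.0025] rv [-0.851  0.002 -0.001] n 7
[[-0.122, 0.0, 0, -0.04, -0.01, -0.01, 0], [-0.122, 0.0, 0, -0.04, 0, -0.01, 0], [-0.122, 0.0, 0, -0.04, 0, -0.01, 0], [-0.122, 0.0, 0, -0.04, 0, -0.01, 0], [-0.122, 0.0, 0, -0.04, 0, -0.01, 0], [-0.122, 0.0, 0, -0.04, 0.0, -0.01, 0], [-0.122, 0.0, 0, -0.04, 0.0, -0.01, 0]]
```

arm_command(
  series=[
    [[0.06,0,0,0.03,0,0,0],[0.06,0,0,0.03,0,0,0],[0,0,0,0,0,0,0]],
  ],
)

```text
time: 11.4
tool_pos: [0.5857, -0.0074, 0.1386]
tcp_rot: [0.764, 1.43, -0.763]
wrist_force: [-1.2, 0.0, 1.3]
width: 0.17
```

```bash
python3 - <<'E'
from h import *
st();plan([.5848,-.0071,.1415],1.553,0)
E
```

```text
t 11.4 pos [ 0.5857 -0.0074  0.1386] F [-1.2  0.   1.3] T [-0.09  0.27 -0.05] w 0.17 q [-0.055  0.193  1.913 -0.     1.033 -0.646]
R [[0.0027, 0.8304, 0.5572], [-0.0003, 0.5572, -0.8304], [-1.0, 0.0021, 0.0017]]
psi now 0.591 d [-0.0009  0.0003  0.0029] rv [-0.962  0.003 -0.001] n 8
[[-0.12, 0.0, 0, -0.04, -0.01, -0.01, 0], [-0.12, 0.0, 0, -0.04, -0.01, -0.01, 0], [-0.12, 0.0, 0, -0.04, 0, -0.01, 0], [-0.12, 0.0, 0, -0.04, 0, -0.01, 0], [-0.12, 0.0, 0, -0.04, 0, -0.01, 0], [-0.12, 0.0, 0, -0.04, 0, -0.01, 0], [-0.12, 0.0, 0, -0.04, 0.0, -0.01, 0], [-0.12, 0.0, 0, -0.04, 0.0, -0.01, 0]]
```

arm_command(
  series=[
    [[0.05,0,0,0.02,0,0,0],[0.05,0,0,0.02,0,0,0],[0,0,0,0,0,0,0]],
  ],
)

```text
time: 11.7
tool_pos: [0.5857, -0.0074, 0.1384]
tcp_rot: [0.834, 1.403, -0.832]
wrist_force: [-1.2, 0.3, 1.5]
width: 0.172
```

```bash
python3 - <<'E'
from h import *
st();plan([.5848,-.0071,.1415],1.553,0,n=9)
E
```

```text
t 11.7 pos [ 0.5857 -0.0074  0.1384] F [-1.2  0.3  1.5] T [-0.13  0.25 -0.04] w 0.172 q [-0.055  0.193  1.914 -0.     1.032 -0.556]
R [[0.0028, 0.8773, 0.48], [-0.0003, 0.48, -0.8773], [-1.0, 0.0023, 0.0016]]
psi now 0.5006 d [-0.0009  0.0003  0.0031] rv [-1.052e+00  3.000e-03 -1.000e-03] n 9
[[-0.117, 0.0, 0, -0.03, -0.01, -0.01, 0], [-0.117, 0.0, 0, -0.03, -0.01, -0.01, 0], [-0.117, 0.0, 0, -0.03, 0, -0.01, 0], [-0.117, 0.0, 0, -0.03, 0, -0.01, 0], [-0.117, 0.0, 0, -0.03, 0, -0.01, 0], [-0.117, 0.0, 0, -0.03, 0, -0.01, 0], [-0.117, 0.0, 0, -0.03, 0, -0.01, 0], [-0.117, 0.0, 0, -0.03, 0.0, -0.01, 0], [-0.117, 0.0, 0, -0.03, 0.0, -0.01, 0]]
```

arm_command(
  series=[
    [[0.04,0,0,0.06,0,0,0],[0.03,0,0,0.06,0,0,0],[0,0,0,0,0,0,0]],
  ],
)

```text
time: 12.0
tool_pos: [0.5858, -0.0075, 0.1383]
tcp_rot: [0.879, 1.383, -0.877]
wrist_force: [-0.7, -0.0, -0.2]
width: 0.177
```

```bash
python3 - <<'E'
from h import *
st();plan([.5848,-.0071,.1415],1.553,0,n=9)
E
```

```text
t 12.0 pos [ 0.5858 -0.0075  0.1383] F [-0.7 -0.  -0.2] T [-0.14  0.18 -0.02] w 0.177 q [-0.055  0.193  1.914 -0.     1.032 -0.496]
R [[0.003, 0.9044, 0.4267], [-0.0005, 0.4267, -0.9044], [-1.0, 0.0025, 0.0017]]
psi now 0.4408 d [-0.001   0.0004  0.0032] rv [-1.112e+00  3.000e-03 -1.000e-03] n 9
[[-0.124, 0.0, 0, -0.04, -0.01, -0.01, 0], [-0.124, 0.0, 0, -0.04, -0.01, -0.01, 0], [-0.124, 0.0, 0, -0.04, -0.01, -0.01, 0], [-0.124, 0.0, 0, -0.04, 0, -0.01, 0], [-0.124, 0.0, 0, -0.04, 0, -0.01, 0], [-0.124, 0.0, 0, -0.04, 0, -0.01, 0], [-0.124, 0.0, 0, -0.04, 0, -0.01, 0], [-0.124, 0.0, 0, -0.04, 0.0, -0.01, 0], [-0.124, 0.0, 0, -0.04, 0.0, -0.01, 0]]
```

arm_command(
  series=[
    [[0.03,0,0,0.15,0,0,0],[0.02,0,0,0.15,0,0,0]],
  ],
)

```text
time: 12.2
tool_pos: [0.5861, -0.0075, 0.1382]
tcp_rot: [0.914, 1.368, -0.912]
wrist_force: [-5.6, -0.0, 12.5]
width: 0.171
```

```bash
python3 - <<'E'
from h import *
st();plan([.5848,-.0071,.1415],1.553,0,n=9)
E
```

```text
t 12.2 pos [ 0.5861 -0.0075  0.1382] F [-5.6 -0.  12.5] T [-0.11  1.26  0.13] w 0.171 q [-5.500e-02  1.940e-01  1.913e+00 -1.000e-03  1.032e+00 -4.500e-01]
R [[0.0031, 0.9228, 0.3854], [-0.0007, 0.3854, -0.9228], [-1.0, 0.0026, 0.0019]]
psi now 0.3956 d [-0.0013  0.0004  0.0033] rv [-1.157e+00  3.000e-03 -1.000e-03] n 9
[[-0.129, 0.0, 0, -0.04, -0.01, -0.01, 0], [-0.129, 0.0, 0, -0.04, -0.01, -0.01, 0], [-0.129, 0.0, 0, -0.04, -0.01, -0.01, 0], [-0.129, 0.0, 0, -0.04, -0.01, -0.01, 0], [-0.129, 0.0, 0, -0.04, -0.01, -0.01, 0], [-0.129, 0.0, 0, -0.04, 0, -0.01, 0], [-0.129, 0.0, 0, -0.04, 0, -0.02, 0], [-0.129, 0.0, 0, -0.04, 0.0, -0.02, 0], [-0.129, 0.0, 0, -0.04, 0.0, -0.02, 0]]
```

arm_command(
  series=[
    [[0,0,0,0,0,0,0],[0,0,0,-0.05,0,0,0],[0,0,0,-0.1,0,0,0],[0,0,0,-0.15,0,0,0],[0,0,0,-0.2,0,0,0],[0,0,0,-0.3,0,0,0]],
  ],
  newtons=110,
)

```text
time: 12.8
tool_pos: [0.5843, -0.0077, 0.1409]
tcp_rot: [0.907, 1.373, -0.909]
wrist_force: [4.3, -1.2, -14.2]
width: 0.172
```

```bash
python3 - <<'E'
from h import *
st()
E
```

```text
t 12.8 pos [ 0.5843 -0.0077  0.1409] F [  4.3  -1.2 -14.2] T [-0.22 -0.81  0.07] w 0.172 q [-5.500e-02  1.900e-01  1.912e+00 -1.000e-03  1.040e+00 -4.570e-01]
R [[-0.0006, 0.9201, 0.3917], [-0.0009, 0.3917, -0.9201], [-1.0, -0.0009, 0.0006]]
```

arm_command(
  series=[
    [[0,0,0,-0.4,0,0,0],[0,0,0,-0.4,0,0,0],[0,0,0,-0.4,0,0,0],[0,0,0,-0.4,0,0,0],[0,0,0,-0.4,0,0,0]],
  ],
)

```text
time: 13.3
tool_pos: [0.5829, -0.0081, 0.1526]
tcp_rot: [0.904, 1.377, -0.911]
wrist_force: [6.3, -1.3, -17.6]
width: 0.167
```

```bash
python3 - <<'E'
from h import *
st(); plan([.585,-.007,.205],.396,0)
E
```

```text
t 13.3 pos [ 0.5829 -0.0081  0.1526] F [  6.3  -1.3 -17.6] T [-0.28 -1.27  0.03] w 0.167 q [-0.056  0.177  1.903 -0.002  1.066 -0.458]
R [[-0.0048, 0.9198, 0.3924], [-0.0014, 0.3924, -0.9198], [-1.0, -0.005, -0.0006]]
psi now 0.4033 d [0.0021 0.0011 0.0524] rv [ 0.007 -0.001  0.005] n 2
[[0.004, 0, 0.002, -2.62, 0.11, -0.01, 0], [0.004, 0, 0.002, -2.62, 0.11, -0.01, 0]]
```

arm_command(
  series=[
    [[0.001,0,0.003,-0.4,0.1,0,0],[0.001,0,0.003,-0.5,0.1,0,0],[0.001,0,0.002,-0.5,0.06,0,0],[0,0,0.001,-0.5,0.04,0,0],[0,0,0.001,-0.5,0.04,0,0]],
  ],
)

```text
time: 13.8
tool_pos: [0.5825, -0.0071, 0.1742]
tcp_rot: [0.91, 1.378, -0.911]
wrist_force: [0.1, -0.3, -7.1]
width: 0.168
```

```bash
python3 - <<'E'
from h import *
st(); plan([.585,-.007,.205],.396,0)
E
```

```text
t 13.8 pos [ 0.5825 -0.0071  0.1742] F [ 0.1 -0.3 -7.1] T [-0.27 -0.11  0.09] w 0.168 q [-0.056  0.156  1.885  0.002  1.106 -0.458]
R [[-0.0049, 0.9209, 0.3898], [0.0024, 0.3898, -0.9209], [-1.0, -0.0036, -0.0041]]
psi now 0.4004 d [0.0025 0.0001 0.0308] rv [ 0.004 -0.004  0.004] n 1
[[0.004, -0.004, 0.004, -3.08, 0.22, 0.08, 0]]
```

arm_command(
  series=[
    [[0,-0.001,0.001,-0.6,0.05,0,0],[0,-0.001,0.001,-0.6,0.05,0,0],[0,0,0.001,-0.8,0.03,0,0],[0,0,0,-1,0,0,0],[0,0,0,-1,0,0,0],[0,0,0,0,0,0,0]],
  ],
)

```text
time: 14.4
tool_pos: [0.5858, -0.0054, 0.2244]
tcp_rot: [0.914, 1.369, -0.904]
wrist_force: [0.7, -0.4, -7.3]
width: 0.164
```

```bash
python3 - <<'E'
from h import *
st(); cap('scene'); cap('top')
crop('scene',190,120,430,300,3.2,'c_s3.png')
crop('top',165,225,245,305,7,'c_tray2.png')
E
```

```text
t 14.4 pos [ 0.5858 -0.0054  0.2244] F [ 0.7 -0.4 -7.3] T [-0.01 -0.11 -0.01] w 0.164 q [-0.054  0.113  1.836  0.004  1.186 -0.456]
R [[0.0062, 0.9209, 0.3897], [0.0036, 0.3897, -0.9209], [-1.0, 0.0071, -0.0009]]
```

View pics/c_s3.png

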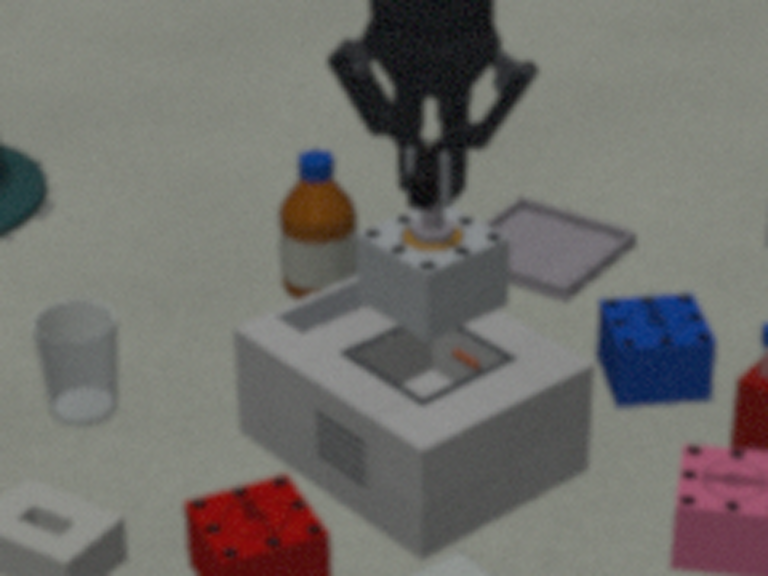

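```bash
python3 - <<'E'
from h import *
p=load('top')[0]
c=np.array([w('top',165+x/7,225+y/7,.014) for x,y in [(108,135),(408,112),(430,408),(130,432)]])
print(np.round(c,4),c.mean(0),[np.linalg.norm(c[i]-c[i-1]) for i in range(4)])
for i in range(4):
    e=c[i]-c[i-1]; a=np.arctan2(e[1],e[0]); print((a+np.pi/4)%(np.pi/2)-np.pi/4)
s=w('scene',190+520/3.2,120+200/3.2,.014),w('scene',190+635/3.2,120+238/3.2,.014),w('scene',190+567/3.2,120+296/3.2,.014)
print(np.round(s,4),'ctr',(s[0]+s[2])/2)  # partial corners
E
```

```text
[[0.5126 0.3282 0.014 ]
 [0.5242 0.219  0.014 ]
 [0.4168 0.207  0.014 ]
 [0.4049 0.3157 0.014 ]] [0.46465286 0.26746086 0.014     ] [np.float64(0.10845457055343105), np.float64(0.10978590748192181), np.float64(0.10810674168096054), np.float64(0.1093930603893702)]
0.11529321287605976
0.10589882523817562
0.11168442303662784
0.10905124647713382
[[0.4102 0.3135 0.014 ]
 [0.5222 0.3229 0.014 ]
 [0.5373 0.2125 0.014 ]] ctr [0.47374089 0.26300164 0.014     ]
```

View pics/c_tray2.png

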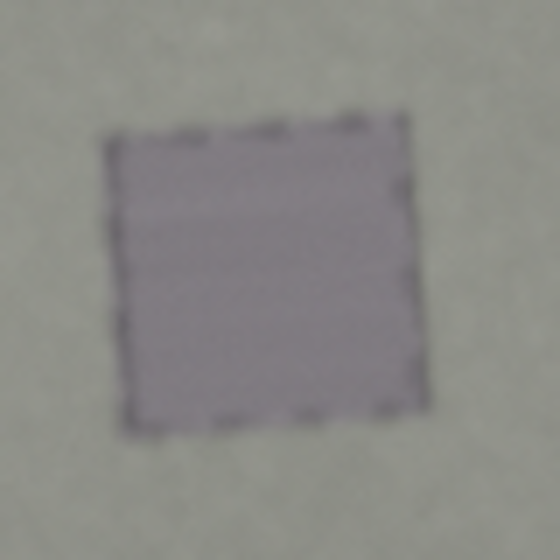

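```bash
python3 - <<'E'
from h import *
plan([.467,.268,.205],.64,0,vmax=3.5)
E
```

```text
psi now 0.4002 d [-0.1178  0.2733 -0.0175] rv [-0.24  -0.002 -0.005] n 9
[[-0.027, 0, -0.001, 0.2, -0.02, -3.31, 0], [-0.027, 0, -0.001, 0.2, 0.07, -3.31, 0], [-0.027, 0, -0.001, 0.2, 0.15, -3.3, 0], [-0.027, 0, -0.001, 0.2, 0.24, -3.3, 0], [-0.027, 0, -0.001, 0.2, 0.33, -3.29, 0], [-0.027, 0, -0.001, 0.2, 0.42, -3.28, 0], [-0.027, 0, -0.001, 0.2, 0.5, -3.27, 0], [-0.027, 0, -0.001, 0.2, 0.59, -3.25, 0], [-0.027, 0, -0.001, 0.2, 0.68, -3.24, 0]]
```

arm_command(
  series=[
    [[-0.02,0,0,0,0,-1.5,0],[-0.027,0,-0.001,0,0,-3,0],[-0.027,0,-0.001,0,0.1,-3.3,0],[-0.027,0,-0.001,0.1,0.2,-3.3,0],[-0.027,0,-0.001,0.2,0.3,-3.3,0],[-0.027,0,-0.001,0.2,0.4,-3.3,0],[-0.027,0,-0.001,0.2,0.5,-3.3,0],[-0.027,0,0,0.2,0.5,-2.5,0],[-0.02,0,0,0.2,0.3,-1.5,0],[0,0,0,0,0,0,0]],
  ],
)

```text
time: 15.5
tool_pos: [0.4702, 0.2374, 0.2039]
tcp_rot: [0.721, 1.464, -0.731]
wrist_force: [-0.5, -0.4, -7.4]
width: 0.168
```

```bash
python3 - <<'E'
from h import *
st()
plan([.467,.268,.15],.64,0,vmax=2)
E
```

```text
t 15.5 pos [0.4702 0.2374 0.2039] F [-0.5 -0.4 -7.4] T [-0.09 -0.07 -0.04] w 0.168 q [ 0.415  0.03   1.964  0.01   1.163 -0.232]
R [[-0.0178, 0.8007, 0.5988], [0.0021, 0.5989, -0.8008], [-0.9998, -0.013, -0.0124]]
psi now 0.6422 d [-0.0032  0.0306 -0.0539] rv [ 0.002 -0.012  0.013] n 4
[[0.001, -0.003, 0.003, 1.35, 0.41, -0.64, 0], [0.001, -0.003, 0.003, 1.35, 0.41, -0.65, 0], [0.001, -0.003, 0.003, 1.35, 0.4, -0.65, 0], [0.001, -0.003, 0.003, 1.35, 0.4, -0.66, 0]]
```

arm_command(
  series=[
    [[0,-0.004,0.004,0.2,0.5,-0.8,0],[0,-0.004,0.004,0.5,0.5,-0.8,0],[0,-0.003,0.003,1,0.4,-0.7,0],[0,0,0,1,0.1,-0.2,0],[0,0,0,0.8,0,0,0],[0,0,0,0.4,0,0,0],[0,0,0,0,0,0,0]],
  ],
)

```text
time: 16.2
tool_pos: [0.4654, 0.2671, 0.159]
tcp_rot: [0.721, 1.449, -0.73]
wrist_force: [-0.5, 0.5, -7.8]
width: 0.165
```

```bash
python3 - <<'E'
from h import *
st(); cap('scene')
crop('scene',290,110,450,230,4.8,'c_s4.png')
plan([.467,.268,.125],.64,0,vmax=1)
E
```

```text
t 16.2 pos [0.4654 0.2671 0.159 ] F [-0.5  0.5 -7.8] T [ 0.01  0.02 -0.04] w 0.165 q [ 4.750e-01  8.600e-02  1.993e+00 -1.000e-03  1.068e+00 -1.660e-01]
R [[-0.0049, 0.8014, 0.5981], [-0.0032, 0.5981, -0.8014], [-1.0, -0.0058, -0.0004]]
psi now 0.6411 d [ 0.0015  0.0009 -0.0343] rv [ 0.001 -0.     0.006] n 4
[[0.0, 0, 0.001, 0.86, 0.05, 0.01, 0], [0.0, 0, 0.001, 0.86, 0.05, 0.01, 0], [0.0, 0, 0.001, 0.86, 0.05, 0.01, 0], [0.0, 0, 0.001, 0.86, 0.05, 0.01, 0]]
```

View pics/c_s4.png

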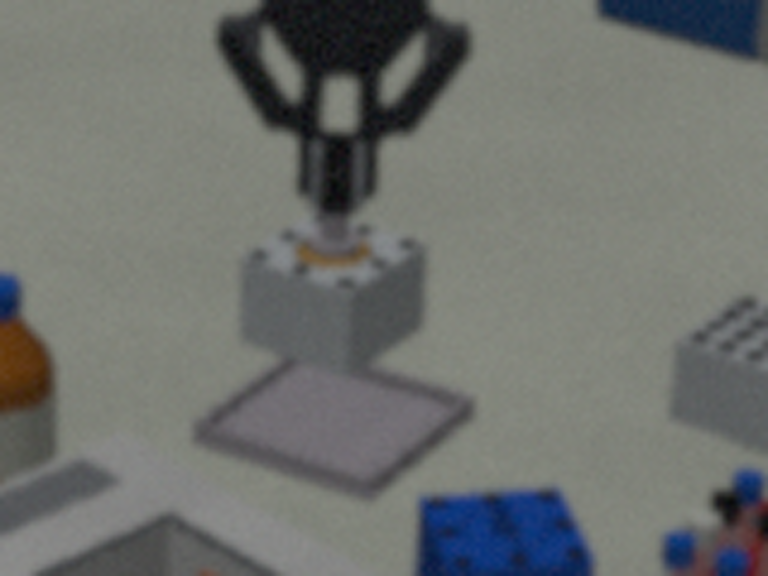

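arm_command(
  series=[
    [[0,0,0.002,0.8,0.1,0,0],[0,0,0.002,0.8,0.1,0,0],[0,0,0.001,0.8,0.05,0,0],[0,0,0,0.7,0,0,0],[0,0,0,0.4,0,0,0],[0,0,0,0,0,0,0]],
  ],
)

```text
time: 16.85
tool_pos: [0.4687, 0.2682, 0.122]
tcp_rot: [0.727, 1.445, -0.725]
wrist_force: [0.2, -0.4, -7.0]
width: 0.165
```

```bash
python3 - <<'E'
from h import *
st(); cap('scene'); cap('top')
crop('scene',290,110,450,230,4.8,'c_s5.png')
crop('top',155,215,255,315,6,'c_t5.png')
plan([.467,.268,.104],.64,0,vmax=1)
E
```

```text
t 16.85 pos [0.4687 0.2682 0.122 ] F [ 0.2 -0.4 -7. ] T [-0.03  0.05 -0.  ] w 0.165 q [ 0.474  0.13   2.022  0.     0.989 -0.166]
R [[0.0012, 0.8023, 0.5969], [0.0007, 0.5969, -0.8023], [-1.0, 0.0014, 0.0001]]
psi now 0.6397 d [-0.0021 -0.0004 -0.0188] rv [-0.     0.    -0.003] n 2
[[0, 0.0, -0.001, 0.94, -0.1, -0.05, 0], [0, 0.0, -0.001, 0.94, -0.1, -0.05, 0]]
```

View pics/c_s5.png

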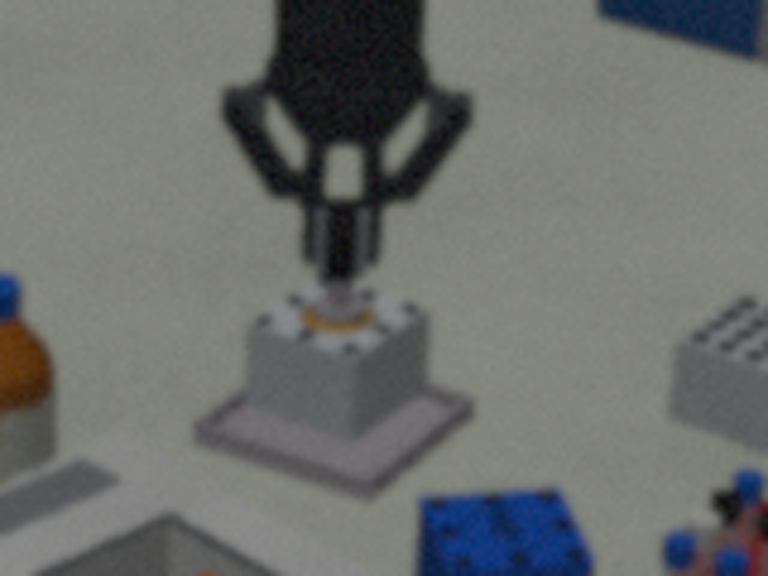

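View pics/c_t5.png

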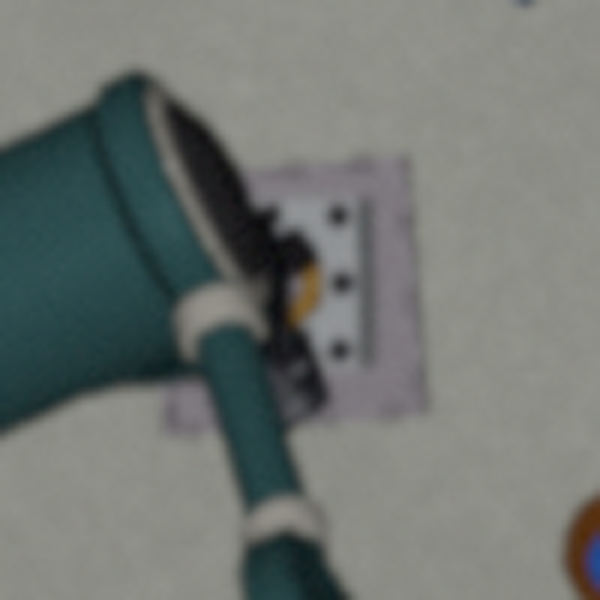

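arm_command(
  series=[
    [[0,0,-0.001,0.5,-0.1,-0.03,0],[0,0,-0.001,0.5,-0.05,0,0],[0,0,0,0.3,0,0,0],[0,0,0,0.2,0,0,0],[0,0,0,0,0,0,0]],
  ],
)

```text
time: 17.45
tool_pos: [0.4685, 0.2682, 0.1077]
tcp_rot: [0.728, 1.444, -0.724]
wrist_force: [0.3, -0.8, -7.1]
width: 0.165
```

```bash
python3 - <<'E'
from h import *
st()
E
```

```text
t 17.45 pos [0.4685 0.2682 0.1077] F [ 0.3 -0.8 -7.1] T [0.01 0.07 0.01] w 0.165 q [ 0.474  0.146  2.033 -0.     0.959 -0.166]
R [[0.0027, 0.8022, 0.5971], [0.0011, 0.5971, -0.8022], [-1.0, 0.0028, 0.0007]]
```

arm_command(
  series=[
    [[0,0,-0.002,0.15,0,0,0],[0,0,-0.001,0.15,0,0,0],[0,0,0,0.1,0,0,0],[0,0,0,0,0,0,0]],
  ],
)

```text
time: 17.85
tool_pos: [0.4688, 0.2684, 0.1036]
tcp_rot: [0.726, 1.445, -0.726]
wrist_force: [0.3, -0.5, -6.7]
width: 0.17
```

```bash
python3 - <<'E'
from h import *
st()
E
```

```text
t 17.85 pos [0.4688 0.2684 0.1036] F [ 0.3 -0.5 -6.7] T [-0.04  0.03  0.01] w 0.17 q [ 4.740e-01  1.540e-01  2.034e+00 -1.000e-03  9.540e-01 -1.650e-01]
R [[0.0006, 0.8022, 0.5971], [-0.0006, 0.5971, -0.8022], [-1.0, 0.0002, 0.0008]]
```

arm_command(
  series=[
    [[0,0,0,0.08,0,0,0],[0,0,0,0.08,0,0,0],[0,0,0,0.08,0,0,0],[0,0,0,0,0,0,0]],
  ],
)

```text
time: 18.25
tool_pos: [0.4693, 0.2689, 0.1019]
tcp_rot: [0.727, 1.445, -0.725]
wrist_force: [0.4, -0.3, -6.9]
width: 0.164
```

```bash
python3 - <<'E'
from h import *
st()
E
```

```text
t 18.25 pos [0.4693 0.2689 0.1019] F [ 0.4 -0.3 -6.9] T [-0.06  0.03 -0.05] w 0.164 q [ 4.750e-01  1.560e-01  2.034e+00 -1.000e-03  9.500e-01 -1.650e-01]
R [[0.0016, 0.8022, 0.597], [0.0003, 0.597, -0.8022], [-1.0, 0.0015, 0.0008]]
```

arm_command(
  series=[
    [[0,0,0,0.08,0,0,0],[0,0,0,0.08,0,0,0],[0,0,0,0,0,0,0]],
  ],
)

```text
time: 18.55
tool_pos: [0.47, 0.2691, 0.1016]
tcp_rot: [0.728, 1.443, -0.724]
wrist_force: [0.0, 1.3, -5.6]
width: 0.168
```

```bash
python3 - <<'E'
from h import *
st()
E
```

```text
t 18.55 pos [0.47   0.2691 0.1016] F [ 0.   1.3 -5.6] T [-0.01  0.07 -0.02] w 0.168 q [ 4.740e-01  1.570e-01  2.034e+00 -1.000e-03  9.470e-01 -1.650e-01]
R [[0.0032, 0.8021, 0.5971], [0.0009, 0.5971, -0.8021], [-1.0, 0.0031, 0.0012]]
```

arm_command(
  series=[
    [[0,0,-0.002,0.1,-0.03,0,0],[0,0,-0.002,0.1,-0.03,0,0],[0,0,0,0.08,0,0,0],[0,0,0,0,0,0,0]],
  ],
)

```text
time: 18.95
tool_pos: [0.4705, 0.2692, 0.1006]
tcp_rot: [0.726, 1.444, -0.726]
wrist_force: [-1.0, -0.0, -2.6]
width: 0.167
```

```bash
python3 - <<'E'
from h import *
st()
E
```

```text
t 18.95 pos [0.4705 0.2692 0.1006] F [-1.  -0.  -2.6] T [-0.16  0.34  0.03] w 0.167 q [ 4.750e-01  1.600e-01  2.032e+00 -2.000e-03  9.480e-01 -1.640e-01]
R [[0.0016, 0.8022, 0.5971], [-0.0009, 0.5971, -0.8022], [-1.0, 0.0007, 0.0017]]
```

arm_command(
  series=[
    [[0,0,0,0.08,0,0,0],[0,0,0,0,0,0,0],[0,0,0,0,0,0,0.3],[0,0,0,0,0,0,0.6],[0,0,0,0,0,0,1],[0,0,0,0,0,0,1],[0,0,0,0,0,0,1]],
  ],
  newtons=40,
)

```text
time: 19.65
tool_pos: [0.4733, 0.2706, 0.1016]
tcp_rot: [0.73, 1.44, -0.721]
wrist_force: [0.4, -0.2, -0.2]
width: 0.955
```

```bash
python3 - <<'E'
from h import *
st(); cap('scene'); cap('wrist')
crop('scene',290,110,450,230,4.8,'c_s6.png')
crop('wrist',140,120,500,440,2,'c_w6.png')
E
```

```text
t 19.65 pos [0.4733 0.2706 0.1016] F [ 0.4 -0.2 -0.2] T [-0.02  0.03 -0.05] w 0.955 q [ 4.75e-01  1.61e-01  2.03e+00 -2.00e-03  9.43e-01 -1.64e-01]
R [[0.0079, 0.8022, 0.5971], [0.0023, 0.5971, -0.8022], [-1.0, 0.0078, 0.0028]]
```

View pics/c_w6.png

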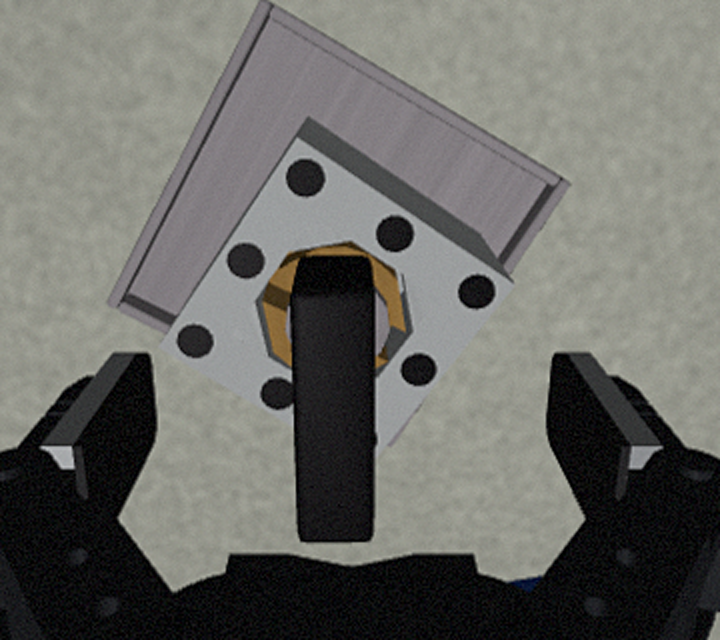

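View pics/c_s6.png

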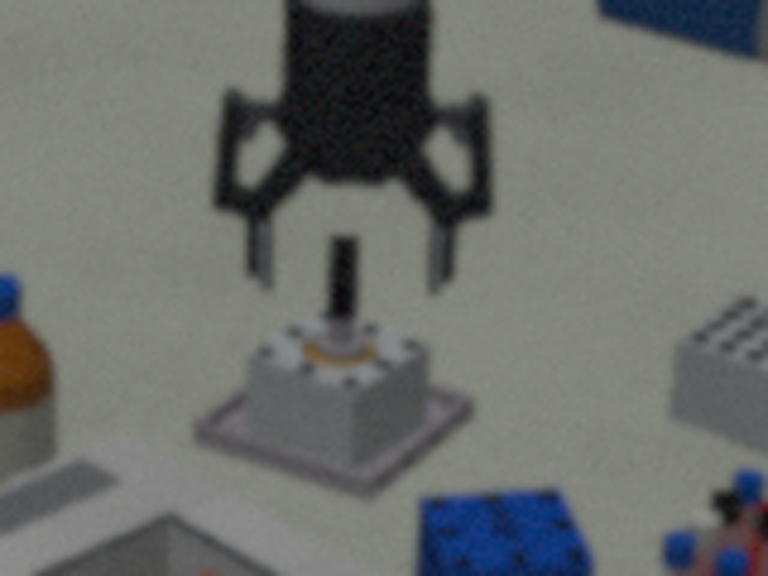

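arm_command(
  series=[
    [[0,0,0,-0.5,0,0,1],[0,0,0,-1,0,0,1],[0,0,0,-2,0,0,1],[0,0,0,-2.5,0,0,1],[0,0,0,-2.5,0,0,1],[0,0,0,-2,0,0,1],[0,0,0,-1,0,0,1],[0,0,0,0,0,0,1]],
  ],
)

```text
time: 20.55
tool_pos: [0.4723, 0.2703, 0.2251]
tcp_rot: [0.731, 1.439, -0.72]
wrist_force: [0.1, 0.9, -0.0]
width: 1.002
```

```bash
python3 - <<'E'
from h import *
st(); cap('scene'); cap('wrist')
crop('scene',290,110,450,230,4.8,'c_s7.png')
crop('wrist',140,100,500,400,2,'c_w7.png')
E
```

```text
t 20.55 pos [0.4723 0.2703 0.2251] F [ 0.1  0.9 -0. ] T [-0.   -0.05  0.04] w 1.002 q [ 0.475  0.031  1.923 -0.002  1.179 -0.164]
R [[0.0091, 0.8021, 0.5971], [0.003, 0.5971, -0.8022], [-1.0, 0.0091, 0.003]]
```

View pics/c_w7.png

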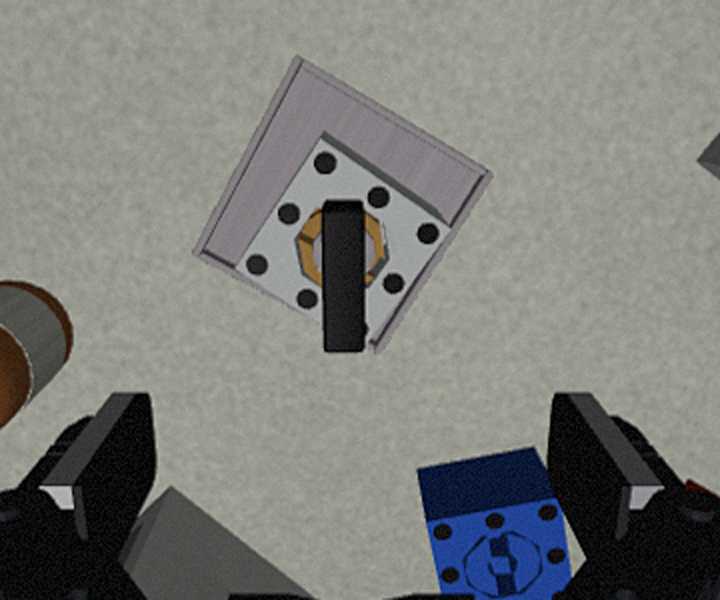

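View pics/c_s7.png

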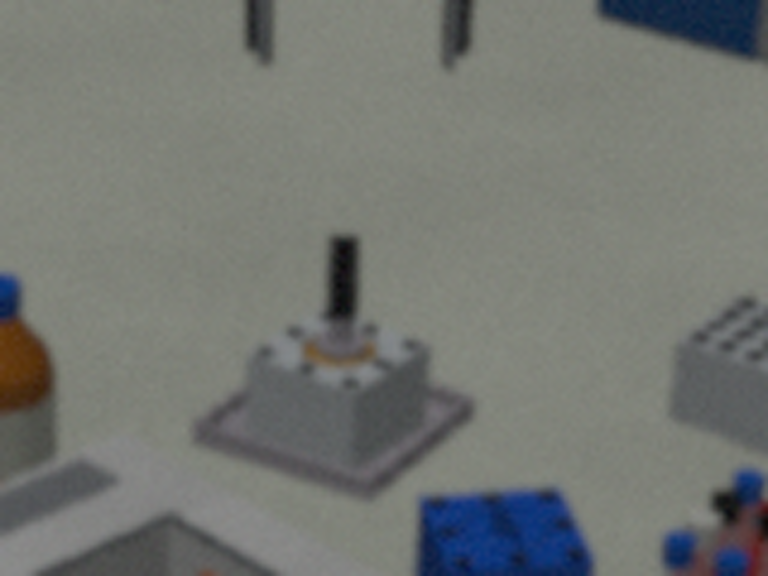

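```bash
python3 - <<'E'
from h import *
f=lambda x,y,z:w('wrist',140+x/2,100+y/2,z)
c=np.array([f(298,58,.014),f(490,173,.014),f(376,350,.014),f(194,251,.014)]);t=c.mean(0)
print(np.round(c,4),t,[np.linalg.norm(c[i]-c[i-1]) for i in range(4)])
e=c[1]-c[0]; a=np.arctan2(e[1],e[0]);print('tray ang',(a+np.pi/4)%(np.pi/2)-np.pi/4)
h=[(325,162),(378,197),(428,233),(394,283),(307,299),(257,264),(288,213)]
H=np.array([f(*q,.054) for q in h]); A=(H[2]+H[5])/2; e=H[2]-H[0];b=np.arctan2(e[1],e[0])
print('block ctr',A,(H[1]+H[4])/2,(H[3]+H[6])/2,'ang',(b+np.pi/4)%(np.pi/2)-np.pi/4,'hole span',np.linalg.norm(H[2]-H[0]))
Rz=np.array([[np.cos(.11),np.sin(.11)],[-np.sin(.11),np.cos(.11)]]);print('offset in tray frame',Rz@(A-t)[:2])
m=xyzmap('wrist')
for x,y in [(345,160),(270,240),(410,250),(340,310),(345,280)]: print(np.round(m[100+y//2,140+x//2],4))
for n in ['top']:
  cap(n); cv2.imwrite('pics/top9.png',load(n)[0])
E
```

```text
[[0.4039 0.3229 0.014 ]
 [0.5109 0.3356 0.014 ]
 [0.5227 0.2275 0.014 ]
 [0.4156 0.2155 0.014 ]] [0.46327524 0.27535653 0.014     ] [np.float64(0.10803465494084578), np.float64(0.10769926785472088), np.float64(0.10877560040919769), np.float64(0.10779880835309517)]
tray ang 0.11820552728228129
block ctr [0.46938967 0.26940227 0.054     ] [0.46943274 0.26912883 0.054     ] [0.46932667 0.26937149 0.054     ] ang 0.03717699280580711 hole span 0.05511367966520222
offset in tray frame [ 0.00542382 -0.00658951]
[0.4468 0.3014 0.0539]
[0.4414 0.2533 0.0532]
[0.4944 0.2869 0.053 ]
[0.4751 0.2608 0.1077]
[0.4692 0.2713 0.1085]
```

View pics/top9.png

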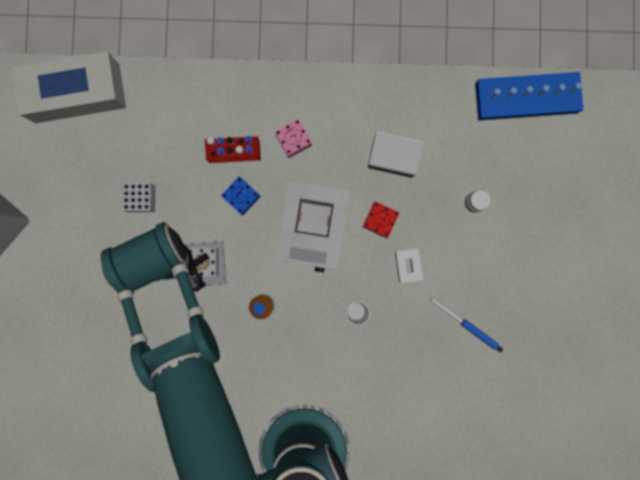

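```bash
python3 - <<'E'
from h import *
print(bot.finish_job()); st()
E
```

```text
the job is handed in; nothing more can be done
None
the job is handed in; nothing more can be done
```

The job is handed in at about 20.6 s of the 72 s allowed. The aluminium block is standing flat in the steel tray with the puller screwed into it, and the gripper is open and clear above it.

**What I did:**
- I took the puller from its holder and lined it up with the slots, which I saw at about -0.02 rad. The pin dropped its 16 mm with almost no force.
- I turned it clockwise about 66°, letting it down as it turned. A press of about 14 N, against the 40 N limit, showed the collar down on the block.
- I drew the block straight up with at most about 18 N, set it down with only a few newtons of contact and let go.

**Last checks:**
- The block's top is at about z 0.053–0.054, which fits the block resting on the tray floor.
- The handle's top is at about z 0.108, which fits the collar being down on the block.
- The other things on the bench look unmoved in the last top picture.

**What disagreed:**
- The wrist camera puts the block about 5 and 7 mm off the tray's centre, along the tray's two axes, and turned about 0.08 rad against it. That is still well inside the rim.
- The engagement angle worked out from the last picture is about 62°, against 66° by the wrist reading, but both are in the 55–68° range.
- The top and wrist cameras differed by about 4–8 mm in y. I relied on the wrist view for the fit.

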